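# Uncover the stone ball and hold its tray out level in the lamp light

### The job

A customer at the market stall wants to see the polished stone ball: take the lacquer cup that covers it off the carrying tray and stand it gently, mouth up, on the bare planks, clear of the tray and of the viewing pad. Then pick the tray up (its arched handle is there for that) and carry it over, always close enough to level that the loose ball stays in its pocket, until the ball is over the middle of the viewing pad in front of the lamp with the tray about a hand's breadth above it. Finish there, still holding the tray up level and still; leave the other goods where they are.

Things in the scene. Friction and masses are not known exactly. Their poses are not given: they have to be found in the camera images.
- tray: wooden carrying tray, 120 mm (its x) by 190 mm (its y), about 0.32 kg, on the planks; floor 8 mm thick, rim 8 mm wide, 14 mm high; origin under its centre, z up. Arched handle across the middle (y = 0). Round pockets on its y axis at +50 mm (ball and cup) and -50 mm (empty): rings 38 mm outside, 30 mm inside, 4 mm high. Balances within 10 mm of the bar. Never tip it more than 20 degrees
- tray_handle (a point): middle of the tray's handle bar: the bar runs along the tray's x, 120 mm long, 14 mm wide (tray's y), 16 mm tall (76 to 92 mm above the tray's underside), on two uprights 10 mm (x) by 14 mm (y) at x = -55 and +55 mm; axes as the tray's
- tray_pocket (a point): where the ball's centre lies when it is in the middle of its pocket, 50 mm along the tray's +y from its centre and 25.5 mm above its underside; axes as the tray's
- ball: polished stone ball, 35 mm across, about 60 g, loose in its pocket with 3 to 4 mm of play (it rolls out if the tray tips beyond about 35 degrees), hidden under the cup at the start; origin at its centre
- cup: dark lacquer cup, 58 mm outside diameter, straight-sided but for the last 10 mm, which narrow to a 50 mm foot; 66 mm high, 3 mm wall, about 70 g. It starts mouth down on the tray's floor over the ball, around the pocket's ring. Origin in the middle of its mouth, z from mouth to foot: up while mouth down, down once it stands mouth up
- cup_foot (a point): middle of the underside of the cup's foot, 66 mm from its mouth along the cup's z
- pad: the viewing pad fixed on the planks, dark grey, 180 mm (its x) by 240 mm (its y), 6 mm thick; origin under its middle, x away from the robot (within 0.15 rad), y to its left. At least 130 mm of bare planks lie between it and the tray
- lamp: the fixed viewing lamp beyond the pad, 200 mm along the pad's +x from its middle: round base 110 mm across, gooseneck and a 72 mm wide head that reaches about 90 mm back towards the pad, 250 mm high in all; origin under the base, axes as the pad's
- bangle: a stone bangle lying flat, ring 76 mm across, 11 mm high; origin in the middle of its underside; to be left alone
- tall_cup: a second, bigger dark lacquer cup, 68 mm across the mouth and 95 mm high, standing mouth up; origin in the middle of its underside; to be left alone
- loupe: a folded steel loupe lying on the planks, about 30 x 70 mm, 16 mm high; origin in the middle of its underside; to be left alone
- weight: a brass scale weight, 30 mm across and 39 mm high, with a small knob; origin in the middle of its underside; to be left alone
- calculator: a grey calculator lying flat, 140 x 85 mm, 15 mm high; origin in the middle of its underside; to be left alone
- bead_jar: an amber glass jar, 60 mm across and 85 mm high; origin in the middle of its underside; to be left alone
Not all that is in view belongs to the job. Of the things shaped like the tray, the wooden one is meant.

How it is judged:
By the outcome, as a careful person would: the job done as asked, in the order asked, and still so for the second after the job is handed in, while the arm keeps its last pose, push and grip.
It also fails if it takes over 72 s, if anything falls off the work surface, if the arm or the gripper's body presses on something with over 40 N, if the wrist force passes 120 N, or if a joint passes its speed limit or range.

### The arm

A 6-joint arm with a two-finger parallel gripper is mounted at the origin on the work surface. World frame = base frame: x ahead of the robot, y to its left, z up, the work surface at z = 0. Lengths are in mm, angles in rad, forces in N, time in s.
With the tool pointing down it reaches from about 350 to 775 mm from the base axis. Payload 5.5 kg.
Tool frame: the origin (TCP) lies on the centre line of the jaws, within the pads' length; the fingertips stand 11 mm ahead of it and the grasp point (between the pads) lies 8 mm behind it; z points along the fingers, y is the line along which they close (so a half turn about z gives the same grasp; the last joint's range is limited). The gripper opens to 85 mm and grips with 20 to 120 N. Pads are 22 mm wide; open, the fingers measure 114 mm over their backs; the gripper's body (76 mm by 85 mm) begins 54 mm behind the grasp point. The pads swing forward as they close: fully open they stand 13 mm farther back than shut.
Start: joints at [1.082, 0.313, 0.046, 1.304, 0, 1.431], TCP at [196.545, 540.411, 206.123] pointing down, gripper open.
Joint ranges: [-2.76, 2.76], [-0.86, 1.69], [-1.03, 1.26], [-2.2, 2.34], [-1.47, 1.5], [-3.14, 3.14]. Speed limits (rad/s): [2.57, 2.57, 3.14, 3.14, 3.14, 3.14].

### API

Orientations are given as a unit quaternion [w, x, y, z].
In Python, from rig import get_state, get_image, close_job, look_for gives the robot as it stands.
- The arm moves only by the tool send_rows, never from a script. Its argument "targets" is a list of rows, each an object with "jaw": the closure, from 0 (fully open) to 1 (shut); "translation": the shift along the world's x, y, z each as a share of 3 cm, from -1 to 1, a list of three; "spin": the turn about the world's z as a share of 0.08 rad, from -1 to 1. A call has exactly 10 rows; each row shifts and turns the commanded pose from where the row before left it; what a row does not reach is not made up. A row lasts 1/12 s, in which the tool goes at most 41.7 mm and 7.16 degrees, less where a joint would pass 70% of its speed; a pose out of reach is approached as far as the arm can. A call with a number of a shift or a turn outside -1 to 1 is refused whole. A call with a gripper value outside its range is refused whole. The fingers move at their own pace and stop on an object; the grip force is fixed at half the most. Time passes only in rows, so rows that do not move let the fingers close, or fill a call up. It gives the time, the measured TCP pose, the force, the opening and the grip force at its end, in the units of the state.
- get_state(): the state, without advancing time (a new reading comes with each control period).
- get_image(name): name is "side" or "top" or "wrist"; returns a dict with "color" (420x560x3 uint8, red, green, blue), "depth" (420x560 float32, mm along the optical axis (not along the pixel's ray), 0 where there is no reading), "fx", "fy", "cx", "cy" (pixels), "world_to_cam" (4x4, takes a point from world to camera coordinates). Camera axes: x right, y down, z forward; pixel columns grow to the right and rows downward; lengths in mm; the calibration is good to about 2 mm. A picture is of the moment at which its call begins.
- close_job(): hands the job in; it is judged then, once.
Trained networks look in a picture, given as the dict that the camera call returned (one of the last four; its "shot" number tells which), for a name from the list of things; names that differ only in an ending like _2 or _b are one class to them, and where a whole thing is asked for, a point or a joint stands for the part that bears it (a point fixed in the world has none). Each returns a list of dicts, best first, with "confidence" (0 to 1); they miss things now and then, are a little off and sometimes report something else, mostly with a low value. They report only what shows in the picture. A call takes as long as a camera call. They do not tell look-alikes from the thing itself.
- look_for(picture, target): "position" ([column, row] in pixels, amid what is visible of it).
The state is a dict: "time_s": time; "q": joint angles; "joint_velocities": joint speeds; "tau": joint torques, N m; "tool_pos": TCP position; "orientation": TCP orientation; "wrist_force": force on the tool from outside, world axes, zero at the start; "ft_torque": the same for the moment, N m; "grip_width": opening from 0.0 (shut) to 1.0 (fully open); "grasp_force": force on a finger pad.
Only numpy, scipy, OpenCV 4.12 (cv2) and the standard library are available. Lean on these libraries where they do the work, as an engineer would, in place of code of your own. Each camera call takes 0.05 s, during which the arm holds its last target. There are 200 camera calls.

## Working session

There is one attempt and no reset: what is moved stays moved. The work goes in short steps, Python scripts to look and compute and a tool call to move; the robot and the scene stay as the last step left them, time stands still between calls to the robot, and variables do not carry over. Pictures are saved under pics/ and viewed, at most 10 in all, crops included, and the job is handed in when it is done.

Besides the shell and the picture viewer there is one more tool, called as name([rows], argument=value, ...), one row to a line, values as JSON. send_rows: Moves the arm, as the interface text tells. Its arguments: {"type":"object","properties":{"targets":{"type":"array","items":{"type":"object","properties":{"jaw":{"type":"number"},"translation":{"type":"array","items":{"type":"number"}},"spin":{"type":"number"}}}}},"required":["targets"]}

```bash
mkdir -p pics; ls; cat > h.py <<'E'
import numpy as np, cv2
from rig import get_state, get_image, close_job, look_for
def w(p,u,v,d=None,z=None):
    T=np.linalg.inv(p["world_to_cam"]); r=np.array([(u-p["cx"])/p["fx"],(v-p["cy"])/p["fy"],1.])
    if z is not None: d=(z-T[2,3])/(T[:3,:3]@r)[2]
    if d is None: d=p["depth"][int(round(v)),int(round(u))]
    return T[:3,:3]@(r*d)+T[:3,3]
def cloud(p):
    T=np.linalg.inv(p["world_to_cam"]); v,u=np.mgrid[:420,:560]; d=p["depth"]
    c=np.stack([(u-p["cx"])/p["fx"]*d,(v-p["cy"])/p["fy"]*d,d],-1)
    return c@T[:3,:3].T+T[:3,3]
def save(p,n): cv2.imwrite("pics/"+n,p["color"][:,:,::-1])
E
python3 - <<'E'
from h import *
s=get_state(); print({k:np.round(v,3) for k,v in s.items()})
p=get_image("top"); save(p,"top0.png")
q=get_image("side"); save(q,"side0.png")
im=np.hstack([p["color"],q["color"]]); 
print(np.linalg.inv(p["world_to_cam"]).round(2))
for n in ["tray","tray_handle","cup","cup_foot","pad","lamp","bangle","tall_cup","loupe","weight","calculator","bead_jar"]:
    for d in look_for(p,n)[:3]:
        u,v=d["position"]; print(n,round(d["confidence"],2),np.round([u,v]),w(p,u,v).round())
E
```

```text
pics
{'time_s': np.float64(0.0), 'q': array([ 1.082,  0.314,  0.045,  1.304, -0.   ,  1.431]), 'joint_velocities': array([ 0.   ,  0.001, -0.001,  0.   ,  0.001,  0.001]), 'tau': array([ 1.0000e-03, -4.8062e+01,  2.9854e+01,  1.9000e-02,  0.0000e+00,
        0.0000e+00]), 'tool_pos': array([196.267, 539.868, 205.199]), 'orientation': array([-0.   ,  0.174,  0.985, -0.001]), 'wrist_force': array([-0.005, -0.104,  0.525]), 'ft_torque': array([ 0.023,  0.019, -0.001]), 'grasp_force': np.float64(0.0), 'grip_width': np.float64(0.995)}
[[ 1.00000e-02 -9.80000e-01  1.90000e-01  2.47680e+02]
 [-1.00000e+00 -1.00000e-02  1.00000e-02 -2.30200e+01]
 [-1.00000e-02 -1.90000e-01 -9.80000e-01  1.34686e+03]
 [ 0.00000e+00  0.00000e+00  0.00000e+00  1.00000e+00]]
tray 0.69 [211. 208.] [501. 183.   5.]
tray 0.68 [363. 297.] [ 237. -263.   87.]
tray 0.61 [170. 305.] [207. 293.   8.]
tray_handle 0.96 [168. 305.] [206. 298.   7.]
tray_handle 0.93 [208. 203.] [517. 193.   7.]
tray_handle 0.73 [365. 296.] [ 240. -270.   91.]
cup 0.84 [188. 214.] [470. 238.  76.]
cup_foot 0.77 [187. 211.] [478. 242.  72.]
cup_foot 0.16 [209. 205.] [511. 190.   6.]
pad 0.71 [338. 204.] [ 518. -210.    3.]
pad 0.25 [211. 208.] [501. 183.   5.]
lamp 0.67 [344. 143.] [ 709. -229.   22.]
bangle 0.7 [295. 168.] [633. -77.  -2.]
tall_cup 0.73 [248. 149.] [690.  70.   8.]
loupe 0.75 [310. 254.] [ 362. -123.   16.]
loupe 0.2 [117. 235.] [412. 464.  15.]
weight 0.57 [236. 256.] [349.  98.  37.]
weight 0.26 [309. 252.] [ 367. -119.   18.]
calculator 0.74 [115. 234.] [415. 471.  14.]
calculator 0.19 [308. 252.] [ 365. -116.   14.]
bead_jar 0.76 [422. 222.] [ 452. -445.   76.]
```

View pics/top0.png

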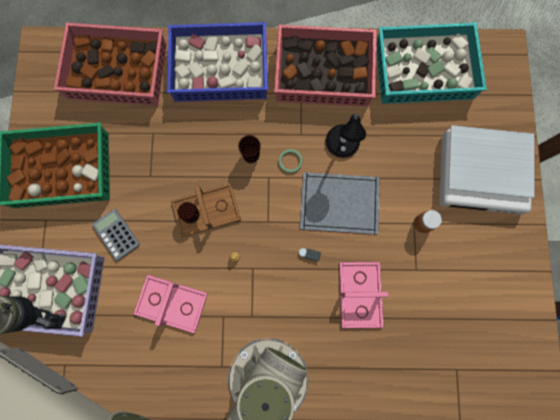

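View pics/side0.png

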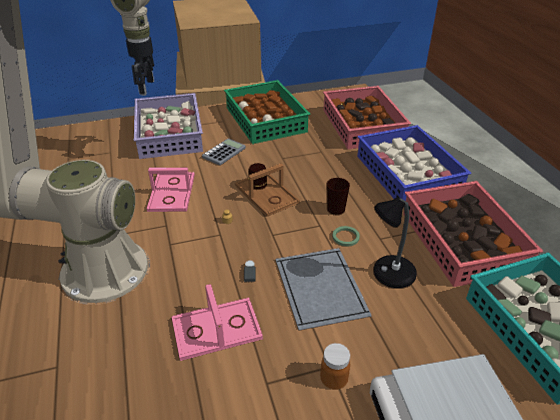

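The wooden tray (two pockets, cup at about (188,212)) is at pixel (211,208). The pink ones at (170,305) and (362,296) have the same shape but are the wrong material. The dark thing at (249,150) is the tall cup, mouth up. I'll confirm with a crop and measure.

```bash
python3 - <<'E'
from h import *
p=get_image("top"); c=cloud(p); 
cv2.imwrite("pics/crop.png",cv2.resize(p["color"][130:250,150:400,::-1],None,fx=3.2,fy=3.2,interpolation=cv2.INTER_CUBIC))
X,Y,Z=c[...,0],c[...,1],c[...,2]
reg=(X>390)&(X<600)&(Y>80)&(Y<310)
cu=c[reg&(Z>62)&(Z<80)&(abs(X-475)<50)&(Y>215)]; print("cuptop",len(cu),cu.mean(0).round(1),cv2.minEnclosingCircle(cu[:,:2].astype(np.float32)),np.median(cu[:,2]))
b=c[reg&(Z>84)&(Z<100)]; print("bar",len(b),b.mean(0).round(1),cv2.minAreaRect(b[:,:2].astype(np.float32)),np.median(b[:,2]))
# tray footprint by colour vs z
t=c[reg&(Z>4.)&(Z<18)]; print("tray",len(t),cv2.minAreaRect(t[:,:2].astype(np.float32)))
hsv=cv2.cvtColor(p["color"],cv2.COLOR_RGB2HSV)
g=(hsv[...,1]<60)&(X>400)&(X<640)&(Y>-350)&(Y<-70)&(Z<12)&(Z>-6)
n,l,s,_=cv2.connectedComponentsWithStats(g.astype(np.uint8)); k=1+s[1:,4].argmax()
q=c[l==k]; print("pad",len(q),cv2.minAreaRect(q[:,:2].astype(np.float32)),np.median(q[:,2]))
E
```

```text
cuptop 289 [476.6 243.4  73.3] ((478.19403076171875, 244.54563903808594), 29.05174446105957) 73.9360261268821
bar 204 [492.5 197.7  91.4] ((492.8213806152344, 198.0210418701172), (119.31593322753906, 14.346522331237793), 17.298559188842773) 91.3701331188231
tray 1942 ((495.3106384277344, 195.61181640625), (208.02963256835938, 228.88967895507812), 0.39407312870025635)
pad 4389 ((522.6602172851562, -216.39523315429688), (243.07374572753906, 184.2576446533203), 86.63043975830078) 6.088390618279391
```

View pics/crop.png

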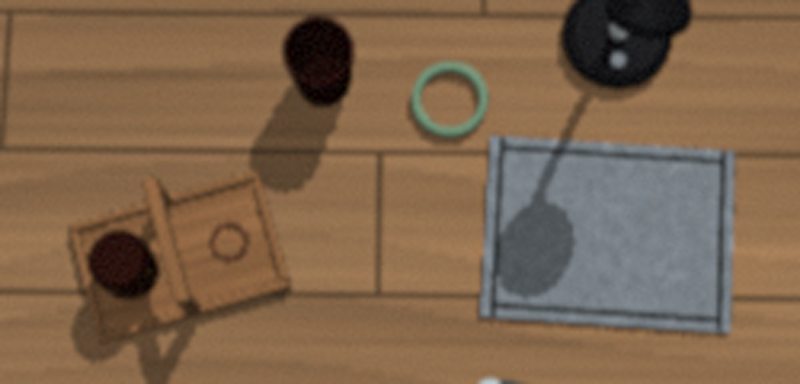

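The crop shows the wooden tray with the mouth-down cup on its left pocket (crop (123,263)) and the empty ring at (228,242). The pad is at right centre. The bar (119 x 14 mm, top 91 mm) and the cup top (r 29, z 74) match the given sizes. I'll approach the cup with the jaws closing along the tray's x.

send_rows([
  {"jaw":0,"translation":[0.47,-0.492,0],"spin":-0.575},
  {"jaw":0,"translation":[0.47,-0.492,0],"spin":-0.575},
  {"jaw":0,"translation":[0.47,-0.492,0],"spin":-0.575},
  {"jaw":0,"translation":[0.47,-0.492,0],"spin":-0.575},
  {"jaw":0,"translation":[0.47,-0.492,0],"spin":-0.575},
  {"jaw":0,"translation":[0.47,-0.492,0],"spin":-0.575},
  {"jaw":0,"translation":[0.47,-0.492,0],"spin":-0.575},
  {"jaw":0,"translation":[0.47,-0.492,0],"spin":-0.575},
  {"jaw":0,"translation":[0.47,-0.492,0],"spin":-0.575},
  {"jaw":0,"translation":[0.47,-0.492,0],"spin":-0.575},
])

```text
time_s: 1.58
tool_pos: [338.2, 392.1, 206.3]
orientation: [0.0, 0.394, 0.919, 0.0]
wrist_force: [-0.2, -0.7, -0.1]
grip_width: 1.003
grasp_force: 0.0
```

send_rows([
  {"jaw":0,"translation":[0.47,-0.492,-0.2],"spin":-0.575},
  {"jaw":0,"translation":[0.47,-0.492,-0.2],"spin":-0.575},
  {"jaw":0,"translation":[0.47,-0.492,-0.2],"spin":-0.575},
  {"jaw":0,"translation":[0.47,-0.492,-0.2],"spin":-0.575},
  {"jaw":0,"translation":[0.47,-0.492,-0.2],"spin":-0.575},
  {"jaw":0,"translation":[0.47,-0.492,-0.2],"spin":-0.575},
  {"jaw":0,"translation":[0.47,-0.492,-0.2],"spin":-0.575},
  {"jaw":0,"translation":[0.47,-0.492,-0.2],"spin":-0.575},
  {"jaw":0,"translation":[0.47,-0.492,-0.2],"spin":-0.575},
  {"jaw":0,"translation":[0.46,-0.492,-0.2],"spin":-0.575},
])

```text
time_s: 2.42
tool_pos: [479.0, 244.4, 145.9]
orientation: [0.0, 0.594, 0.805, 0.0]
wrist_force: [0.1, 0.2, -0.1]
grip_width: 0.995
grasp_force: 0.0
```

```bash
cat >> h.py <<'E'
def yaw(s):
    w_,x,y,z=s["orientation"]; return np.arctan2(1-2*(x*x+z*z),2*(x*y-w_*z))
def st():
    s=get_state(); print("t",s["time_s"],"pos",s["tool_pos"].round(1),"yaw",round(float(np.degrees(yaw(s))),1),"F",s["wrist_force"].round(1),"M",s["ft_torque"].round(2),"w",round(float(s["grip_width"]),3),"g",round(float(s["grasp_force"]),1)); return s
E
python3 - <<'E'
from h import *
s=st(); print(s["q"].round(2))
p=get_image("wrist"); save(p,"w1.png"); c=cloud(p); X,Y,Z=c[...,0],c[...,1],c[...,2]
r=(p["depth"]>0)&(X>380)&(X<600)&(Y>80)&(Y<310)
cu=c[r&(Z>68)&(Z<80)&(np.hypot(X-478,Y-244.5)<35)]; print("cuptop",len(cu),cv2.minEnclosingCircle(cu[:,:2].astype(np.float32)) if len(cu) else 0,np.median(cu[:,2]))
b=c[r&(Z>84)&(Z<97)]; print(len(b),cv2.minAreaRect(b[:,:2].astype(np.float32)) if len(b) else 0)
E
```

```text
t 2.4167 pos [479.  244.4 145.9] yaw 17.2 F [ 0.1  0.2 -0.1] M [-0.01  0.04 -0.06] w 0.995 g 0.0
[ 0.32  0.27 -0.17  1.14  0.    1.59]
cuptop 3475 ((479.1240234375, 246.3561248779297), 27.680679321289062) 74.4133574509091
2959 ((494.2134094238281, 199.606689453125), (121.8935317993164, 14.423625946044922), 17.176984786987305)
```

View pics/w1.png

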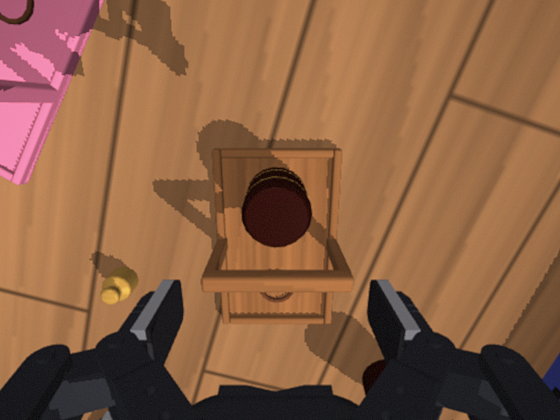

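The wrist view shows the cup on the tray at (277,212), midway between the fingers. The bar runs across at (277,280). I'll descend and grip 44 mm from the mouth.

send_rows([
  {"jaw":0,"translation":[0,0.03,-0.4],"spin":0},
  {"jaw":0,"translation":[0,0,-0.4],"spin":0},
  {"jaw":0,"translation":[0,0,-0.4],"spin":0},
  {"jaw":0,"translation":[0,0,-0.4],"spin":0},
  {"jaw":0,"translation":[0,0,-0.4],"spin":0},
  {"jaw":0,"translation":[0,0,-0.4],"spin":0},
  {"jaw":0,"translation":[0,0,-0.4],"spin":0},
  {"jaw":0,"translation":[0,0,-0.3],"spin":0},
  {"jaw":0,"translation":[0,0,-0.3],"spin":0},
  {"jaw":0,"translation":[0,0,0],"spin":0},
])

```text
time_s: 3.3
tool_pos: [477.0, 245.7, 42.4]
orientation: [-0.001, 0.593, 0.805, -0.001]
wrist_force: [-0.4, -0.2, -0.9]
grip_width: 0.998
grasp_force: 0.0
```

send_rows([
  {"jaw":0.2,"translation":[0,0,0],"spin":0},
  {"jaw":0.3,"translation":[0,0,0],"spin":0},
  {"jaw":0.35,"translation":[0,0,0],"spin":0},
  {"jaw":0.4,"translation":[0,0,0],"spin":0},
  {"jaw":0.6,"translation":[0,0,0],"spin":0},
  {"jaw":1,"translation":[0,0,0],"spin":0},
  {"jaw":1,"translation":[0,0,0],"spin":0},
  {"jaw":1,"translation":[0,0,0],"spin":0},
  {"jaw":1,"translation":[0,0,0],"spin":0},
  {"jaw":1,"translation":[0,0,0],"spin":0},
])

```text
time_s: 4.13
tool_pos: [482.5, 248.1, 53.0]
orientation: [0.003, 0.592, 0.806, 0.005]
wrist_force: [-13.4, -3.2, 48.4]
grip_width: 0.078
grasp_force: 68.7
```

```bash
python3 - <<'E'
from h import *
s=st()
p=get_image("wrist"); q=get_image("side"); c=cloud(q); 
im=np.hstack([p["color"][100:420,120:440],cv2.resize(q["color"][130:230,220:320],(320,320),interpolation=cv2.INTER_CUBIC)]); cv2.imwrite("pics/g1.png",im[:,:,::-1])
E
```

```text
t 4.1333 pos [482.5 248.1  53. ] yaw 17.3 F [-13.4  -3.2  48.4] M [-0.54  2.12 -0.04] w 0.078 g 68.7
```

View pics/g1.png

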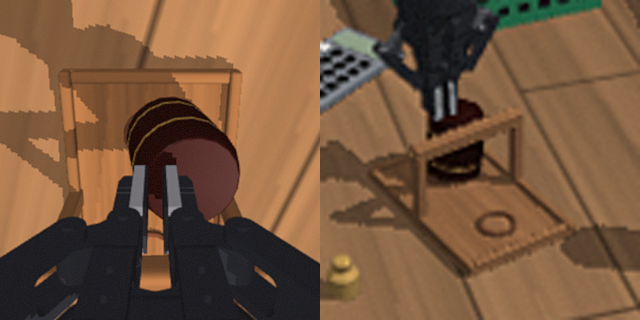

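```bash
python3 - <<'E'
from h import *
p=get_image("wrist"); q=get_image("side")
a=cv2.resize(p["color"][150:390,170:410],(400,400),interpolation=cv2.INTER_CUBIC)
b=cv2.resize(q["color"][145:225,230:310],(400,400),interpolation=cv2.INTER_CUBIC)
cv2.imwrite("pics/g2.png",np.hstack([a,b])[:,:,::-1])
c=cloud(p); 
for (u,v) in [(310,270),(330,250),(340,290),(350,270),(290,250),(260,225),(255,240),(300,210),(330,310),(262,275),(300,265)]:
    print((u,v),c[v,u].round(0),p["color"][v,u])
E
```

```text
(310, 270) [497. 260.  77.] [90 53 47]
(330, 250) [503. 272.  75.] [90 52 46]
(340, 290) [516. 252.  75.] [96 57 51]
(350, 270) [517. 264.  75.] [99 58 53]
(290, 250) [483. 268.  79.] [79 38 34]
(260, 225) [469. 263.  42.] [31 12 11]
(255, 240) [468. 256.  52.] [25  3  1]
(300, 210) [488. 279.  44.] [32  7  5]
(330, 310) [515. 240.  76.] [89 48 45]
(262, 275) [473. 258.  92.] [118 117 122]
(300, 265) [491. 261.  78.] [84 43 40]
```

View pics/g2.png

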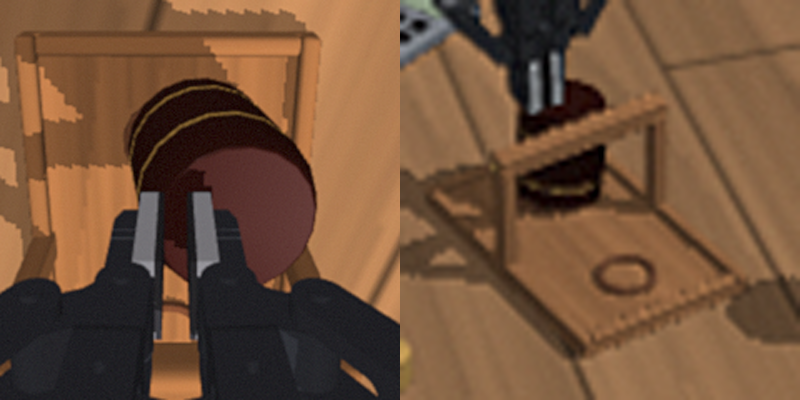

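```bash
python3 - <<'E'
from h import *
s=st(); p=get_image("wrist"); c=cloud(p)
for v in range(255,345,8): print(v,[tuple(c[v,u].round(0).astype(int)) for u in (252,259,264,280,288,293,298)])
X,Y,Z=c[...,0],c[...,1],c[...,2]
hsv=p["color"].astype(int); m=(hsv[...,0]-hsv[...,2]>25)&(hsv[...,0]<120)&(Z>70)&(Z<84)&(abs(X-500)<45)&(abs(Y-258)<40)
q=c[m]; A=np.c_[q[:,:2],np.ones(len(q))]; k=np.linalg.lstsq(A,q[:,2],rcond=None)[0]; print(len(q),k,cv2.minEnclosingCircle(q[:,:2].astype(np.float32)))
b=c[(Z>84)&(Z<98)&(X>420)&(X<560)&(Y<222)&(Y>170)]; print(cv2.minAreaRect(b[:,:2].astype(np.float32)),len(b),np.median(b[:,2]))
E
```

```text
t 4.3333 pos [481.8 247.9  52.6] yaw 17.3 F [-13.7  -3.7  49.1] M [-0.58  2.23 -0.01] w 0.078 g 70.1
255 [(np.int64(468), np.int64(249), np.int64(55)), (np.int64(470), np.int64(257), np.int64(71)), (np.int64(472), np.int64(259), np.int64(74)), (np.int64(479), np.int64(264), np.int64(78)), (np.int64(483), np.int64(265), np.int64(79)), (np.int64(485), np.int64(265), np.int64(78)), (np.int64(488), np.int64(266), np.int64(78))]
263 [(np.int64(469), np.int64(247), np.int64(62)), (np.int64(471), np.int64(254), np.int64(74)), (np.int64(473), np.int64(256), np.int64(77)), (np.int64(481), np.int64(260), np.int64(79)), (np.int64(484), np.int64(261), np.int64(78)), (np.int64(487), np.int64(261), np.int64(78)), (np.int64(489), np.int64(262), np.int64(77))]
271 [(np.int64(470), np.int64(243), np.int64(64)), (np.int64(471), np.int64(258), np.int64(89)), (np.int64(473), np.int64(258), np.int64(89)), (np.int64(482), np.int64(256), np.int64(80)), (np.int64(483), np.int64(262), np.int64(89)), (np.int64(486), np.int64(262), np.int64(87)), (np.int64(491), np.int64(258), np.int64(78))]
279 [(np.int64(468
[... 2513 characters left out ...]
np.int64(254), np.int64(123)), (np.int64(483), np.int64(262), np.int64(133)), (np.int64(484), np.int64(262), np.int64(133))]
343 [(np.int64(470), np.int64(258), np.int64(137)), (np.int64(475), np.int64(249), np.int64(125)), (np.int64(479), np.int64(242), np.int64(116)), (np.int64(514), np.int64(159), np.int64(9)), (np.int64(485), np.int64(251), np.int64(123)), (np.int64(482), np.int64(262), np.int64(137)), (np.int64(484), np.int64(262), np.int64(137))]
5004 [-8.90113908e-02 -7.76373795e-02  1.40972446e+02] ((497.24847412109375, 253.16102600097656), 27.450960159301758)
((494.2044677734375, 201.64854431152344), (118.56698608398438, 10.867009162902832), 17.565990447998047) 927 91.32608299802413
```

The fingers closed on top of the foot instead of around the cup. The tips stand about 80 mm up while the reported TCP is at 53 mm, so they are much higher than I assumed. I'll lift off, open, and measure where the fingertips really are.

send_rows([
  {"jaw":1,"translation":[0,0,0.3],"spin":0},
  {"jaw":1,"translation":[0,0,0.5],"spin":0},
  {"jaw":1,"translation":[0,0,0.8],"spin":0},
  {"jaw":1,"translation":[0,0,0.9],"spin":0},
  {"jaw":0,"translation":[0,0,0.5],"spin":0},
  {"jaw":0,"translation":[0,0,0],"spin":0},
  {"jaw":0,"translation":[0,0,0],"spin":0},
  {"jaw":0,"translation":[0,0,0],"spin":0},
  {"jaw":0,"translation":[0,0,0],"spin":0},
  {"jaw":0,"translation":[0,0,0],"spin":0},
])

```text
time_s: 5.22
tool_pos: [477.3, 245.8, 132.8]
orientation: [-0.001, 0.593, 0.805, -0.001]
wrist_force: [0.4, 0.2, -0.7]
grip_width: 0.846
grasp_force: 0.0
```

```bash
python3 - <<'E'
from h import *
s=st(); p=get_image("wrist"); q=get_image("side"); c=cloud(p); X,Y,Z=c[...,0],c[...,1],c[...,2]
col=p["color"].astype(int); m=(p["depth"]>0)&(col[...,0]-col[...,2]>25)&(col[...,0]<125)&(Z>66)&(Z<84)&(abs(X-490)<50)&(abs(Y-250)<40)
k=c[m]; A=np.c_[k[:,:2],np.ones(len(k))]; print(len(k),np.linalg.lstsq(A,k[:,2],rcond=None)[0],cv2.minEnclosingCircle(k[:,:2].astype(np.float32)),np.median(k[:,2]))
b=c[(Z>84)&(Z<98)&(X>420)&(X<560)&(Y<222)&(Y>170)]; print(cv2.minAreaRect(b[:,:2].astype(np.float32)),len(b),np.median(b[:,2]))
# fingers: points near tool axis and above
for n,pp in (("wrist",p),("side",q)):
    cc=cloud(pp); f=cc[(pp["depth"]>0)&(np.hypot(cc[...,0]-s["tool_pos"][0],cc[...,1]-s["tool_pos"][1])<75)&(cc[...,2]>97)]
    f=f[np.argsort(f[:,2])]; print(n,len(f),f[:6].round(0).tolist(),np.percentile(f[:,2],[1,5,10]).round(0))
a=cv2.resize(p["color"][100:400,80:480],(533,400)); b=cv2.resize(q["color"][85:235,210:310],(267,400),interpolation=cv2.INTER_CUBIC)
cv2.imwrite("pics/g3.png",np.hstack([a,b])[:,:,::-1])
E
```

```text
t 5.2167 pos [477.3 245.8 132.8] yaw 17.3 F [ 0.4  0.2 -0.7] M [-0.03 -0.05 -0.08] w 0.846 g 0.0
3619 [-2.61560855e-02 -5.85533380e-02  1.03883953e+02] ((503.09222412109375, 239.841552734375), 41.924888610839844) 76.4264170108417
((492.34130859375, 198.7559356689453), (114.25529479980469, 14.651151657104492), 17.1204776763916) 3147 91.98900651808938
wrist 36152 [[511.0, 262.0, 166.0], [513.0, 252.0, 167.0], [444.0, 230.0, 167.0], [510.0, 263.0, 167.0], [444.0, 231.0, 167.0], [513.0, 252.0, 167.0]] [173. 185. 197.]
side 4656 [[437.0, 224.0, 167.0], [519.0, 265.0, 167.0], [514.0, 259.0, 168.0], [517.0, 257.0, 168.0], [514.0, 269.0, 169.0], [438.0, 226.0, 169.0]] [181. 219. 239.]
```

View pics/g3.png

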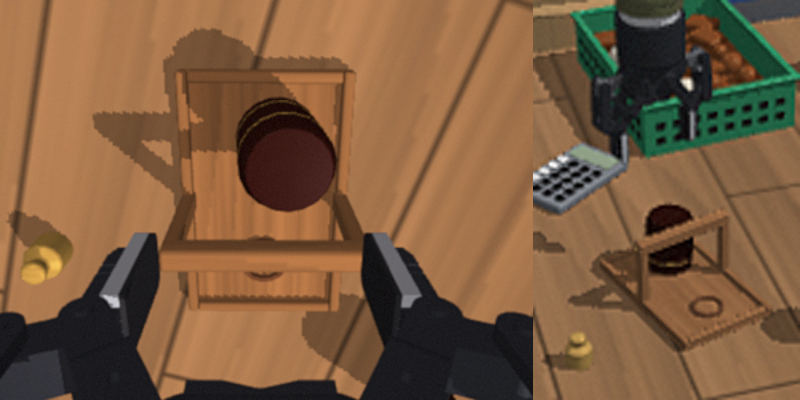

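The cup now stands shifted on the tray, with its foot at wrist pixel (295,224). The tips are about 34 mm above the reported tool z when open. I'll locate the cup again with a colour mask.

```bash
python3 - <<'E'
from h import *
p=get_image("wrist"); c=cloud(p); X,Y,Z=c[...,0],c[...,1],c[...,2]
v,u=np.mgrid[:420,:560]
m=(p["depth"]>0)&(np.hypot(u-295,v-224)<45)&(Z>70)&(Z<84)&(p["color"][...,1]<60)
for _ in range(3):
    k=c[m]; A=np.c_[k[:,:2],np.ones(len(k))]; a=np.linalg.lstsq(A,k[:,2],rcond=None)[0]; m&=abs(X*a[0]+Y*a[1]+a[2]-Z)<2
k=c[m]; print(len(k),a,cv2.minEnclosingCircle(k[:,:2].astype(np.float32)),k.mean(0),k.min(0),k.max(0))
E
```

```text
3303 [-6.61462844e-02 -2.39095738e-02  1.14910226e+02] ((492.5707092285156, 249.83946228027344), 26.018556594848633) [492.52607296 250.02412085  76.3642373 ] [466.76444389 223.90215117  72.82982383] [518.03344846 275.16322754  79.17554998]
```

send_rows([
  {"jaw":0,"translation":[0.1,0.03,-0.4],"spin":0},
  {"jaw":0,"translation":[0.1,0.02,-0.5],"spin":0},
  {"jaw":0,"translation":[0,0,-0.5],"spin":0},
  {"jaw":0,"translation":[0,0,-0.5],"spin":0},
  {"jaw":0,"translation":[0,0,-0.5],"spin":0},
  {"jaw":0,"translation":[0,0,-0.5],"spin":0},
  {"jaw":0,"translation":[0,0,-0.5],"spin":0},
  {"jaw":0,"translation":[0,0,-0.5],"spin":0},
  {"jaw":0,"translation":[0,0,-0.35],"spin":0},
  {"jaw":0,"translation":[0,0,0],"spin":0},
])

```text
time_s: 6.2
tool_pos: [482.2, 246.9, 4.1]
orientation: [-0.001, 0.593, 0.805, -0.002]
wrist_force: [0.3, -1.2, -0.2]
grip_width: 1.001
grasp_force: 0.0
```

send_rows([
  {"jaw":0.1,"translation":[0,0,0],"spin":0},
  {"jaw":0.15,"translation":[0,0,0],"spin":0},
  {"jaw":0.2,"translation":[0,0,0],"spin":0},
  {"jaw":0.25,"translation":[0,0,0],"spin":0},
  {"jaw":0.3,"translation":[0,0,0],"spin":0},
  {"jaw":0.35,"translation":[0,0,0],"spin":0},
  {"jaw":0.5,"translation":[0,0,0],"spin":0},
  {"jaw":1,"translation":[0,0,0],"spin":0},
  {"jaw":1,"translation":[0,0,0],"spin":0},
  {"jaw":1,"translation":[0,0,0],"spin":0},
])

```text
time_s: 7.03
tool_pos: [484.9, 247.9, 7.8]
orientation: [0.001, 0.593, 0.805, 0.001]
wrist_force: [-0.7, -0.5, 5.6]
grip_width: 0.652
grasp_force: 62.2
```

```bash
python3 - <<'E'
from h import *
s=st(); p=get_image("wrist"); c=cloud(p); X,Y,Z=c[...,0],c[...,1],c[...,2]
m=(p["depth"]>0)&(np.hypot(X-485,Y-247)<32)&(Z>66)&(Z<84)&(p["color"][...,1]<60)
k=c[m]; print(len(k),np.percentile(k[:,2],[5,50,95]),k.mean(0))
b=c[(Z>84)&(Z<98)&(X>420)&(X<560)&(Y<222)&(Y>170)]; print(cv2.minAreaRect(b[:,:2].astype(np.float32)) if len(b) else 0,len(b))
E
```

```text
t 7.0333 pos [484.9 247.9   7.8] yaw 17.3 F [-0.7 -0.5  5.6] M [-0.1   0.24 -0.09] w 0.652 g 62.2
14452 [67.82226413 74.39426067 75.41848587] [483.76378697 251.84321697  73.57835879]
0 0
```

send_rows([
  {"jaw":1,"translation":[0,0,0.1],"spin":0},
  {"jaw":1,"translation":[0,0,0.2],"spin":0},
  {"jaw":1,"translation":[0,0,0.4],"spin":0},
  {"jaw":1,"translation":[0,0,0.5],"spin":0},
  {"jaw":1,"translation":[0,0,0.6],"spin":0},
  {"jaw":1,"translation":[0,0,0.6],"spin":0},
  {"jaw":1,"translation":[0,0,0.6],"spin":0},
  {"jaw":1,"translation":[0,0,0.5],"spin":0},
  {"jaw":1,"translation":[0,0,0.3],"spin":0},
  {"jaw":1,"translation":[0,0,0],"spin":0},
])

```text
time_s: 7.92
tool_pos: [485.6, 248.1, 123.0]
orientation: [0.001, 0.593, 0.805, 0.002]
wrist_force: [0.0, -0.6, 0.2]
grip_width: 0.654
grasp_force: 64.6
```

```bash
python3 - <<'E'
from h import *
s=st(); p=get_image("wrist"); q=get_image("side"); c=cloud(p); X,Y,Z=c[...,0],c[...,1],c[...,2]
z=s["tool_pos"][2]
m=(p["depth"]>0)&(np.hypot(X-485,Y-247)<32)&(Z>z+40)&(Z<z+90)&(p["color"][...,1]<50)&(p["color"][...,0]>p["color"][...,2]+12.)
k=c[m]; print(len(k),np.percentile(k[:,2],[1,5,50,95,99])-z,k.mean(0))
cs=cloud(q); m=(q["depth"]>0)&(np.hypot(cs[...,0]-485,cs[...,1]-247)<35)&(cs[...,2]>z-30)&(cs[...,2]<z+90); k=cs[m]
print(np.c_[np.histogram(k[:,2]-z,np.arange(-30,95,5))[0],np.arange(-30,90,5)].T)
r=q["color"][m].astype(int); d=k[(r[:,0]>r[:,2]+12)]; print(np.percentile(d[:,2],[1,5,50,95,99])-z)
# ball
m=(p["depth"]>0)&(np.hypot(X-478,Y-246)<30)&(Z>14)&(Z<50); k=c[m]; print("ball",len(k),np.median(k,0) if len(k) else 0,k[k[:,2]>38].mean(0) if len(k) else 0)
for pp in (p,q): print([(np.round(d["position"]),round(d["confidence"],2)) for d in look_for(pp,"ball")[:3]])
print([(np.round(d["position"]),round(d["confidence"],2)) for d in look_for(q,"cup")[:3]])
a=cv2.resize(p["color"][100:400,80:480],(533,400)); b=cv2.resize(q["color"][85:235,210:310],(267,400),interpolation=cv2.INTER_CUBIC)
cv2.imwrite("pics/g4.png",np.hstack([a,b])[:,:,::-1])
E
```

```text
t 7.9167 pos [485.6 248.1 123. ] yaw 17.3 F [ 0.  -0.6  0.2] M [ 0.02 -0.06  0.02] w 0.654 g 64.6
15459 [41.53415894 50.48973715 66.50163143 67.57582478 67.91318347] [483.48636838 254.33448333 186.90680018]
[[  0   0   0   0   2  18  24  25  21  27  22  24  28  28  28  27  29  66
  101   8  10  10  10  15]
 [-30 -25 -20 -15 -10  -5   0   5  10  15  20  25  30  35  40  45  50  55
   60  65  70  75  80  85]]
[-3.81776070e+00  3.07320076e-02  4.22784198e+01  6.27758080e+01
  6.43739191e+01]
ball 976 [478.8198264  253.72681386  37.51402709] [480.00318875 250.86164806  40.84696969]
[]
[(array([259., 180.]), 0.62), (array([259., 150.]), 0.42)]
[(array([258., 150.]), 0.93)]
```

View pics/g4.png

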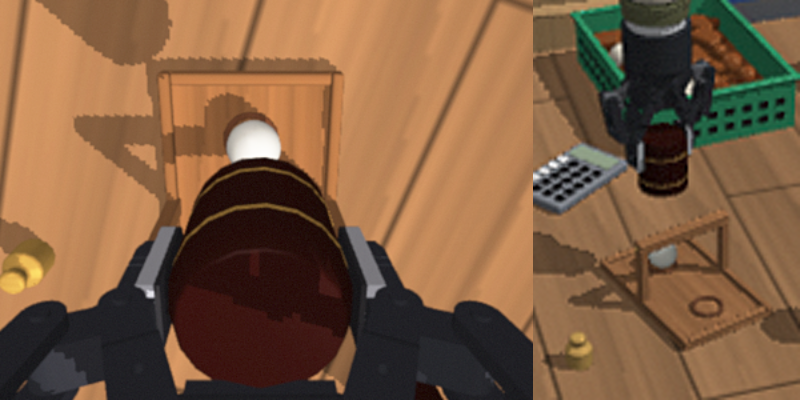

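The cup is held mouth down, and the white ball is visible in its pocket (crop (253,142), top at z about 41). The tool can't tilt, so I'll turn the cup over by pivoting it in the jaws against the pad's fixed 6 mm edge. I'm carrying it to the pad's left edge.

send_rows([
  {"jaw":1,"translation":[0.028,-0.3,0.1],"spin":-0.226},
  {"jaw":1,"translation":[0.028,-0.497,0],"spin":-0.226},
  {"jaw":1,"translation":[0.028,-0.497,0],"spin":-0.226},
  {"jaw":1,"translation":[0.028,-0.497,0],"spin":-0.226},
  {"jaw":1,"translation":[0.028,-0.497,0],"spin":-0.226},
  {"jaw":1,"translation":[0.028,-0.497,0],"spin":-0.226},
  {"jaw":1,"translation":[0.028,-0.497,0],"spin":-0.226},
  {"jaw":1,"translation":[0.028,-0.497,0],"spin":-0.226},
  {"jaw":1,"translation":[0.028,-0.497,0],"spin":-0.226},
  {"jaw":1,"translation":[0.028,-0.497,0],"spin":-0.226},
])

```text
time_s: 9.0
tool_pos: [492.1, 103.1, 123.2]
orientation: [-0.0, 0.664, 0.748, -0.0]
wrist_force: [-0.4, -0.1, -1.0]
grip_width: 0.651
grasp_force: 64.6
```

send_rows([
  {"jaw":1,"translation":[0.028,-0.6,0],"spin":-0.226},
  {"jaw":1,"translation":[0.028,-0.6,0],"spin":-0.226},
  {"jaw":1,"translation":[0.028,-0.5,0],"spin":-0.226},
  {"jaw":1,"translation":[0.028,-0.5,0],"spin":-0.226},
  {"jaw":1,"translation":[0.028,-0.5,-0.4],"spin":-0.226},
  {"jaw":1,"translation":[0.028,-0.5,-0.5],"spin":-0.226},
  {"jaw":1,"translation":[0.028,-0.5,-0.5],"spin":-0.226},
  {"jaw":1,"translation":[0.028,-0.5,-0.5],"spin":-0.226},
  {"jaw":1,"translation":[0.028,-0.5,-0.5],"spin":-0.226},
  {"jaw":1,"translation":[0.028,-0.5,-0.4],"spin":-0.226},
])

```text
time_s: 9.83
tool_pos: [499.9, -52.7, 38.2]
orientation: [-0.001, 0.729, 0.685, -0.001]
wrist_force: [-0.4, 0.2, -0.5]
grip_width: 0.655
grasp_force: 64.6
```

```bash
python3 - <<'E'
from h import *
s=st(); t=s["tool_pos"]
p=get_image("wrist"); q=get_image("side"); c=cloud(p)
for u,v in [(204,272),(200,275),(196,280),(352,272),(356,276)]: print(u,v,c[v,u].round(0)-np.r_[0,0,t[2].round(0)],p["color"][v,u])
# pad edge from wrist+top
for n,pp in (("wrist",p),("top",get_image("top"))):
    cc=cloud(pp); hsv=cv2.cvtColor(pp["color"],cv2.COLOR_RGB2HSV)
    g=(pp["depth"]>0)&(hsv[...,1]<70)&(cc[...,2]>3)&(cc[...,2]<10)&(cc[...,1]<-70)&(cc[...,1]>-140)&(abs(cc[...,0]-t[0])<75)
    k=cc[g]; 
    if len(k)<50: print(n,len(k)); continue
    e=[(x,np.percentile(k[abs(k[:,0]-x)<6][:,1],97).round(1)) for x in np.arange(t[0]-66,t[0]+70,16) if (abs(k[:,0]-x)<6).sum()>5]; print(n,e)
cs=cloud(q); m=(q["depth"]>0)&(np.hypot(cs[...,0]-t[0],cs[...,1]-t[1])<40)&(cs[...,2]>t[2]-20)&(cs[...,2]<t[2]+68); r=q["color"].astype(int)
d=m&(r[...,0]>r[...,2]+12); print("cup z rel",np.percentile(cs[d][:,2]-t[2],[1,5,95,99]))
g=m&(abs(r[...,0]-r[...,2])<8)&(r[...,0]>70); print("pads",g.sum(), np.percentile(cs[g],[2,98],axis=0).round(0)-[0,0,t[2].round()])
E
```

```text
t 9.8333 pos [499.9 -52.7  38.2] yaw -3.5 F [-0.4  0.2 -0.5] M [-0.01 -0.01  0.03] w 0.655 g 64.6
204 272 [468. -39.  36.] [117 118 122]
200 275 [467. -38.  40.] [115 118 121]
196 280 [466. -38.  44.] [137 114 103]
352 272 [553. -84. -38.] [199 140  91]
356 276 [555. -87. -37.] [198 139  92]
wrist [(np.float64(449.914179515275), np.float64(-134.1)), (np.float64(561.914179515275), np.float64(-97.2))]
top [(np.float64(433.914179515275), np.float64(-109.9)), (np.float64(449.914179515275), np.float64(-111.1)), (np.float64(465.914179515275), np.float64(-114.1)), (np.float64(481.914179515275), np.float64(-116.2)), (np.float64(497.914179515275), np.float64(-117.4)), (np.float64(513.914179515275), np.float64(-117.4)), (np.float64(529.914179515275), np.float64(-117.4)), (np.float64(545.914179515275), np.float64(-117.6)), (np.float64(561.914179515275), np.float64(-122.4))]
cup z rel [-3.91956631  0.82497483 63.54638893 65.8560546 ]
pads 31 [[465. -70.  28.]
 [535. -62.  64.]]
```

send_rows([
  {"jaw":1,"translation":[0,-0.1,-0.3],"spin":0},
  {"jaw":1,"translation":[0,-0.1,-0.3],"spin":0},
  {"jaw":1,"translation":[0,-0.1,-0.3],"spin":0},
  {"jaw":1,"translation":[0,0,-0.2],"spin":0},
  {"jaw":1,"translation":[0,0,-0.1],"spin":0},
  {"jaw":1,"translation":[0,0,-0.07],"spin":0},
  {"jaw":1,"translation":[0,0,0],"spin":0},
  {"jaw":0.2,"translation":[0,0,0],"spin":0},
  {"jaw":0.15,"translation":[0,0,0],"spin":0},
  {"jaw":0.15,"translation":[0,0,0],"spin":0},
])

```text
time_s: 10.82
tool_pos: [501.5, -60.6, 2.0]
orientation: [0.0, 0.728, 0.686, 0.0]
wrist_force: [0.8, 1.2, -0.1]
grip_width: 0.85
grasp_force: 0.0
```

send_rows([
  {"jaw":0.15,"translation":[0,0,-0.15],"spin":0},
  {"jaw":0.15,"translation":[0,0,-0.15],"spin":0},
  {"jaw":0.15,"translation":[0,0,0],"spin":0},
  {"jaw":0.25,"translation":[0,0,0],"spin":0},
  {"jaw":0.3,"translation":[0,0,0],"spin":0},
  {"jaw":0.4,"translation":[0,0,0],"spin":0},
  {"jaw":1,"translation":[0,0,0],"spin":0},
  {"jaw":1,"translation":[0,0,0],"spin":0},
  {"jaw":1,"translation":[0,0,0],"spin":0},
  {"jaw":1,"translation":[0,0,0],"spin":0},
])

```text
time_s: 11.65
tool_pos: [501.4, -60.7, -7.2]
orientation: [0.0, 0.728, 0.686, 0.0]
wrist_force: [0.9, -0.3, 3.0]
grip_width: 0.66
grasp_force: 66.7
```

```bash
cat >> h.py <<'E'
def cup():
    s=st(); t=s["tool_pos"]; q=get_image("side"); cs=cloud(q); r=q["color"].astype(int)
    m=(q["depth"]>0)&(np.hypot(cs[...,0]-t[0],cs[...,1]-t[1])<75)&(r[...,0]>r[...,2]+8)&(r[...,0]<110)&(r[...,1]<45)&(cs[...,2]>-5)
    k=cs[m]; print("cup n",len(k),"x",np.percentile(k[:,0],[2,98]).round(0),"y",np.percentile(k[:,1],[2,98]).round(0),"z",np.percentile(k[:,2],[2,98]).round(0)); return q
E
python3 -c "
from h import *
cup()"
```

```text
t 11.65 pos [501.4 -60.7  -7.2] yaw -3.4 F [ 0.9 -0.3  3. ] M [ 0.04  0.11 -0.  ] w 0.66 g 66.7
cup n 564 x [444. 527.] y [-96. -46.] z [  0. 159.]
```

send_rows([
  {"jaw":1,"translation":[-0.006,-0.1,0],"spin":0},
  {"jaw":1,"translation":[-0.006,-0.1,0],"spin":0},
  {"jaw":1,"translation":[-0.008,-0.133,0.033],"spin":0},
  {"jaw":1,"translation":[-0.008,-0.133,0.067],"spin":0},
  {"jaw":1,"translation":[-0.008,-0.133,0.067],"spin":0},
  {"jaw":1,"translation":[-0.008,-0.133,0.067],"spin":0},
  {"jaw":1,"translation":[-0.008,-0.133,0.05],"spin":0},
  {"jaw":1,"translation":[-0.008,-0.133,0.033],"spin":0},
  {"jaw":1,"translation":[-0.006,-0.1,0.017],"spin":0},
  {"jaw":1,"translation":[0,0,0],"spin":0},
])

```text
time_s: 12.53
tool_pos: [498.1, -90.2, 1.7]
orientation: [-0.003, 0.727, 0.686, 0.002]
wrist_force: [0.9, 9.9, 0.5]
grip_width: 0.649
grasp_force: 63.9
```

```bash
python3 - <<'E'
from h import *
q=cup(); t=get_state()["tool_pos"]; p=get_image("wrist"); c=cloud(p); r=p["color"].astype(int)
m=(p["depth"]>0)&(np.hypot(c[...,0]-t[0],c[...,1]-t[1])<33)&(c[...,2]>40)&(c[...,2]<t[2]+75)&(abs(c[...,0]-t[0])<18)
k=c[m]; 
for y in range(-100,-40,6):
    a=k[abs(k[:,1]-y)<3]; print(y,len(a),np.median(a[:,2]).round(1) if len(a) else 0)
E
```

```text
t 12.5333 pos [498.1 -90.2   1.7] yaw -3.3 F [0.9 9.9 0.5] M [ 2.37 -0.32  0.01] w 0.649 g 63.9
cup n 442 x [457. 527.] y [-121.  -74.] z [ -2. 141.]
-100 606 71.7
-94 657 75.0
-88 66 76.5
-82 0 0
-76 39 76.3
-70 921 74.0
-64 2837 69.1
-58 1006 62.1
-52 0 0
-46 0 0
```

The foot surface slopes about 29° towards the pad, with a 10 N push, so the cup is pivoting in the jaws as planned. I'm continuing to the lying position.

send_rows([
  {"jaw":1,"translation":[-0.01,-0.167,0],"spin":0},
  {"jaw":1,"translation":[-0.01,-0.167,0],"spin":0},
  {"jaw":1,"translation":[-0.01,-0.167,-0.033],"spin":0},
  {"jaw":1,"translation":[-0.01,-0.167,-0.05],"spin":0},
  {"jaw":1,"translation":[-0.01,-0.167,-0.067],"spin":0},
  {"jaw":1,"translation":[-0.01,-0.167,-0.083],"spin":0},
  {"jaw":1,"translation":[-0.008,-0.133,-0.083],"spin":0},
  {"jaw":1,"translation":[-0.008,-0.133,-0.1],"spin":0},
  {"jaw":1,"translation":[-0.008,-0.133,-0.083],"spin":0},
  {"jaw":1,"translation":[-0.004,-0.067,-0.05],"spin":0},
])

```text
time_s: 13.47
tool_pos: [496.3, -136.1, -13.8]
orientation: [-0.001, 0.728, 0.686, 0.001]
wrist_force: [-0.2, 6.6, 7.9]
grip_width: 0.651
grasp_force: 62.5
```

```bash
cat >> h.py <<'E'
def prof(lo=2,hi=70,w_=12):
    "height profile of the cup along the pad's y through the tool, from wrist and top and side"
    t=get_state()["tool_pos"]
    for n in ("wrist","top","side"):
        p=get_image(n); c=cloud(p); r=p["color"].astype(int)
        m=(p["depth"]>0)&(abs(c[...,0]-t[0])<w_)&(abs(c[...,1]-t[1])<70)&(c[...,2]>lo)&(c[...,2]<t[2]+75)&(r[...,1]<62)&(r[...,0]>r[...,2]+5)
        k=c[m]; o=[]
        for y in range(-60,64,6):
            a=k[abs(k[:,1]-t[1]-y)<3]
            if len(a)>4: o.append((y,int(a[:,2].min()),int(a[:,2].max())))
        print(n,o)
E
python3 -c "
from h import *
cup(); prof()"
```

```text
t 13.4667 pos [ 496.3 -136.1  -13.8] yaw -3.4 F [-0.2  6.6  7.9] M [1.66 0.21 0.06] w 0.651 g 62.5
cup n 350 x [436. 524.] y [-157. -127.] z [ 27. 183.]
wrist [(42, 7, 60), (48, 9, 61), (54, 57, 61), (60, 56, 61)]
top []
side [(-24, 27, 44), (-18, 25, 60), (-12, 37, 60)]
```

send_rows([
  {"jaw":1,"translation":[0,0,0.2],"spin":0},
  {"jaw":1,"translation":[0.02,0.25,0.2],"spin":0},
  {"jaw":1,"translation":[0.03,0.5,0],"spin":0},
  {"jaw":1,"translation":[0.03,0.5,0],"spin":0},
  {"jaw":1,"translation":[0.03,0.5,0],"spin":0},
  {"jaw":1,"translation":[0.03,0.5,0],"spin":0},
  {"jaw":1,"translation":[0.02,0.25,-0.15],"spin":0},
  {"jaw":1,"translation":[0,0,-0.2],"spin":0},
  {"jaw":1,"translation":[0,0,-0.15],"spin":0},
  {"jaw":1,"translation":[0,0,-0.1],"spin":0},
])

```text
time_s: 14.5
tool_pos: [501.1, -63.5, -20.0]
orientation: [0.0, 0.728, 0.686, -0.001]
wrist_force: [-5.9, -4.6, 17.2]
grip_width: 0.655
grasp_force: 64.8
```

```bash
python3 - <<'E'
from h import *
q=cup(); prof()
cv2.imwrite("pics/s5.png",cv2.resize(q["color"][150:300,220:370],(600,600),interpolation=cv2.INTER_CUBIC)[:,:,::-1])
E
```

```text
t 14.5 pos [501.1 -63.5 -20. ] yaw -3.4 F [-5.9 -4.6 17.2] M [-0.16  0.98  0.17] w 0.655 g 64.8
cup n 350 x [440. 530.] y [-86. -54.] z [ 14. 177.]
wrist [(42, 2, 6), (48, 3, 54), (54, 51, 54), (60, 51, 54)]
top []
side [(-24, 20, 27), (-18, 16, 51), (-12, 19, 54)]
```

View pics/s5.png

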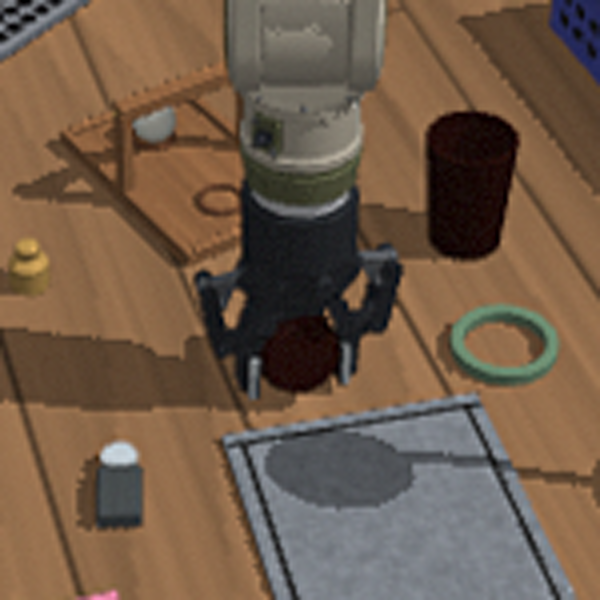

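The view shows the cup lying on the planks with its foot towards the pad edge (crop (300,352)). The ball is still in its pocket (crop (155,125)). Next is the second quarter turn, hooking the foot's lower edge on the pad edge.

send_rows([
  {"jaw":1,"translation":[-0.01,-0.167,0.1],"spin":0},
  {"jaw":1,"translation":[-0.006,-0.1,0],"spin":0},
  {"jaw":1,"translation":[-0.006,-0.1,0],"spin":0},
  {"jaw":1,"translation":[-0.006,-0.1,0],"spin":0},
  {"jaw":1,"translation":[-0.006,-0.1,0.017],"spin":0},
  {"jaw":1,"translation":[-0.006,-0.1,0.033],"spin":0},
  {"jaw":1,"translation":[-0.006,-0.1,0.033],"spin":0},
  {"jaw":1,"translation":[-0.006,-0.1,0.05],"spin":0},
  {"jaw":1,"translation":[-0.006,-0.1,0.05],"spin":0},
  {"jaw":1,"translation":[0,0,0],"spin":0},
])

```text
time_s: 15.53
tool_pos: [499.9, -92.2, -11.0]
orientation: [0.0, 0.728, 0.686, 0.0]
wrist_force: [-0.2, -0.0, -0.3]
grip_width: 0.652
grasp_force: 63.5
```

```bash
python3 -c "
from h import *
cup(); prof()"
```

```text
t 15.5333 pos [499.9 -92.2 -11. ] yaw -3.4 F [-0.2 -0.  -0.3] M [-0.03 -0.06  0.02] w 0.652 g 63.5
cup n 374 x [438. 529.] y [-121.  -78.] z [ 11. 245.]
wrist [(42, 10, 63), (48, 13, 63), (54, 59, 63), (60, 59, 63)]
top []
side [(-24, 27, 47), (-18, 27, 61), (-12, 35, 63)]
```

The foot slid over the edge because I lifted too early. I'll back off, press the cup flat again, regrip nearer the foot, and push with no lift.

send_rows([
  {"jaw":1,"translation":[0.01,0.25,0],"spin":0},
  {"jaw":1,"translation":[0.02,0.3,0],"spin":0},
  {"jaw":1,"translation":[0.02,0.3,0],"spin":0},
  {"jaw":1,"translation":[0.02,0.3,0],"spin":0},
  {"jaw":1,"translation":[0,0,-0.1],"spin":0},
  {"jaw":1,"translation":[0,0,-0.1],"spin":0},
  {"jaw":1,"translation":[0,0,-0.1],"spin":0},
  {"jaw":1,"translation":[0,0,-0.1],"spin":0},
  {"jaw":1,"translation":[0,0,-0.05],"spin":0},
  {"jaw":1,"translation":[0,0,0],"spin":0},
])

```text
time_s: 16.57
tool_pos: [503.3, -58.7, -23.5]
orientation: [0.002, 0.728, 0.685, 0.0]
wrist_force: [-1.0, -2.6, 11.6]
grip_width: 0.656
grasp_force: 64.7
```

send_rows([
  {"jaw":0.3,"translation":[0,0,0],"spin":0},
  {"jaw":0.25,"translation":[0,0,0],"spin":0},
  {"jaw":0.25,"translation":[0,0,0],"spin":0},
  {"jaw":0.25,"translation":[-0.01,-0.167,0],"spin":0},
  {"jaw":0.25,"translation":[-0.01,-0.167,0],"spin":0},
  {"jaw":0.4,"translation":[0,0,0],"spin":0},
  {"jaw":1,"translation":[0,0,0],"spin":0},
  {"jaw":1,"translation":[0,0,0],"spin":0},
  {"jaw":1,"translation":[0,0,0],"spin":0},
  {"jaw":1,"translation":[0,0,0],"spin":0},
])

```text
time_s: 17.4
tool_pos: [501.2, -67.2, -24.8]
orientation: [0.0, 0.728, 0.686, 0.0]
wrist_force: [-0.4, -1.0, 1.5]
grip_width: 0.652
grasp_force: 62.9
```

```bash
python3 -c "
from h import *
cup(); prof()"
```

```text
t 17.4 pos [501.2 -67.2 -24.8] yaw -3.4 F [-0.4 -1.   1.5] M [-0.24 -0.02 -0.03] w 0.652 g 62.9
cup n 335 x [455. 530.] y [-94. -54.] z [  4. 227.]
wrist [(42, 2, 7), (48, 3, 10), (54, 2, 10), (60, 3, 11)]
top []
side [(-12, 3, 49), (-6, 3, 49)]
```

The foot face is now vertical, 14 mm ahead of the tool, with its lower corner at z about 3. The tips sit too low for the final upright pose, so I'll regrip 16 mm higher before pushing.

send_rows([
  {"jaw":0.3,"translation":[0,0,0],"spin":0},
  {"jaw":0.25,"translation":[0,0,0],"spin":0},
  {"jaw":0.25,"translation":[0,0,0.27],"spin":0},
  {"jaw":0.25,"translation":[0,0,0.27],"spin":0},
  {"jaw":0.3,"translation":[0,0,0],"spin":0},
  {"jaw":0.4,"translation":[0,0,0],"spin":0},
  {"jaw":1,"translation":[0,0,0],"spin":0},
  {"jaw":1,"translation":[0,0,0],"spin":0},
  {"jaw":1,"translation":[0,0,0],"spin":0},
  {"jaw":1,"translation":[0,0,0],"spin":0},
])

```text
time_s: 18.43
tool_pos: [502.5, -67.5, -7.0]
orientation: [0.001, 0.728, 0.686, 0.001]
wrist_force: [-0.8, -0.2, 8.9]
grip_width: 0.644
grasp_force: 61.1
```

```bash
python3 -c "
from h import *
cup(); prof()"
```

```text
t 18.4333 pos [502.5 -67.5  -7. ] yaw -3.4 F [-0.8 -0.2  8.9] M [0.08 0.29 0.02] w 0.644 g 61.1
cup n 385 x [457. 531.] y [-83. -37.] z [  1. 189.]
wrist [(-6, 50, 56), (0, 53, 59), (6, 55, 60), (12, 55, 59), (18, 55, 60), (24, 54, 60), (30, 54, 60), (36, 54, 60), (42, 3, 60), (48, 2, 60), (54, 3, 61), (60, 3, 60)]
top []
side [(-12, 4, 51), (-6, 3, 56), (0, 47, 58), (6, 51, 57), (12, 52, 56), (18, 51, 57)]
```

send_rows([
  {"jaw":1,"translation":[-0.008,-0.133,0],"spin":0},
  {"jaw":1,"translation":[-0.008,-0.133,0],"spin":0},
  {"jaw":1,"translation":[-0.008,-0.133,0],"spin":0},
  {"jaw":1,"translation":[-0.006,-0.1,0],"spin":0},
  {"jaw":1,"translation":[-0.006,-0.1,0],"spin":0},
  {"jaw":1,"translation":[-0.006,-0.1,0],"spin":0},
  {"jaw":1,"translation":[-0.006,-0.1,0],"spin":0},
  {"jaw":1,"translation":[-0.006,-0.1,0],"spin":0},
  {"jaw":1,"translation":[-0.006,-0.1,0],"spin":0},
  {"jaw":1,"translation":[0,0,0],"spin":0},
])

```text
time_s: 19.47
tool_pos: [500.6, -92.2, -7.5]
orientation: [-0.002, 0.727, 0.687, 0.005]
wrist_force: [1.3, 16.7, 10.4]
grip_width: 0.641
grasp_force: 61.8
```

```bash
python3 -c "
from h import *
cup(); prof()"
```

```text
t 19.4667 pos [500.6 -92.2  -7.5] yaw -3.2 F [ 1.3 16.7 10.4] M [ 3.7  -0.49  0.03] w 0.641 g 61.8
cup n 355 x [441. 530.] y [-114.  -56.] z [ -2. 207.]
wrist [(-12, 49, 52), (-6, 49, 56), (0, 54, 59), (6, 55, 60), (12, 56, 61), (18, 56, 63), (24, 58, 63), (30, 58, 65), (36, 8, 66), (42, 8, 66), (48, 8, 67), (54, 10, 67), (60, 11, 19)]
top []
side [(-12, 15, 54), (-6, 7, 57), (0, 4, 58), (6, 51, 59), (12, 52, 59), (18, 53, 60)]
```

The cup is hooked with a 17 N push and the mouth is rising (about 98° turned). I'm continuing forward.

send_rows([
  {"jaw":1,"translation":[-0.006,-0.1,0.01],"spin":0},
  {"jaw":1,"translation":[-0.006,-0.1,0.01],"spin":0},
  {"jaw":1,"translation":[-0.006,-0.1,0],"spin":0},
  {"jaw":1,"translation":[-0.006,-0.1,0],"spin":0},
  {"jaw":1,"translation":[-0.006,-0.1,0],"spin":0},
  {"jaw":1,"translation":[-0.006,-0.1,-0.01],"spin":0},
  {"jaw":1,"translation":[-0.006,-0.1,-0.02],"spin":0},
  {"jaw":1,"translation":[-0.006,-0.1,-0.02],"spin":0},
  {"jaw":1,"translation":[0,0,0],"spin":0},
  {"jaw":1,"translation":[0,0,0],"spin":0},
])

```text
time_s: 20.5
tool_pos: [498.0, -119.1, -9.4]
orientation: [-0.001, 0.727, 0.686, 0.002]
wrist_force: [0.7, 5.9, 1.6]
grip_width: 0.637
grasp_force: 62.4
```

```bash
python3 -c "
from h import *
cup(); prof()"
```

```text
t 20.5 pos [ 498.  -119.1   -9.4] yaw -3.4 F [0.7 5.9 1.6] M [ 1.33 -0.17  0.02] w 0.637 g 62.4
cup n 263 x [435. 534.] y [-151.  -81.] z [ 30. 259.]
wrist [(-6, 34, 41), (0, 29, 38), (6, 24, 32), (12, 19, 28), (18, 14, 22), (24, 10, 18), (30, 9, 17), (36, 13, 25), (42, 20, 32), (48, 27, 40), (54, 34, 47), (60, 41, 56)]
top []
side [(-12, 32, 47), (-6, 37, 57), (0, 50, 64), (6, 52, 65)]
```

The wrist cloud now shows the cup's inside, with the floor tilted about 40°, so it is about 140° turned. I'll follow the arc down.

send_rows([
  {"jaw":1,"translation":[-0.004,-0.067,-0.017],"spin":0},
  {"jaw":1,"translation":[-0.004,-0.067,-0.017],"spin":0},
  {"jaw":1,"translation":[-0.004,-0.06,-0.027],"spin":0},
  {"jaw":1,"translation":[-0.004,-0.05,-0.03],"spin":0},
  {"jaw":1,"translation":[-0.004,-0.05,-0.033],"spin":0},
  {"jaw":1,"translation":[-0.004,-0.05,-0.04],"spin":0},
  {"jaw":1,"translation":[-0.004,-0.04,-0.04],"spin":0},
  {"jaw":1,"translation":[-0.002,-0.03,-0.04],"spin":0},
  {"jaw":1,"translation":[0,0,0],"spin":0},
  {"jaw":1,"translation":[0,0,0],"spin":0},
])

```text
time_s: 21.53
tool_pos: [497.9, -132.0, -15.2]
orientation: [-0.0, 0.727, 0.686, 0.002]
wrist_force: [-1.7, 4.9, 13.8]
grip_width: 0.631
grasp_force: 62.7
```

```bash
python3 -c "
from h import *
cup(); prof()"
```

```text
t 21.5333 pos [ 497.9 -132.   -15.2] yaw -3.4 F [-1.7  4.9 13.8] M [1.68 0.34 0.07] w 0.631 g 62.7
cup n 282 x [453. 548.] y [-161. -121.] z [ 26. 247.]
wrist [(-6, 27, 47), (0, 23, 59), (6, 21, 59), (12, 18, 25), (18, 15, 22), (24, 12, 19), (30, 9, 15), (36, 10, 21), (42, 15, 34), (48, 28, 48), (54, 40, 59), (60, 53, 59)]
top []
side [(-12, 25, 46), (-6, 23, 59), (0, 39, 59)]
```

The cup is tilted about 26° from upright. I'm moving it back over bare planks, between the tray and the pad, to settle it on its foot there.

send_rows([
  {"jaw":1,"translation":[0,0,0.4],"spin":0},
  {"jaw":1,"translation":[0.02,0.3,0.4],"spin":0},
  {"jaw":1,"translation":[0.03,0.55,0],"spin":0},
  {"jaw":1,"translation":[0.03,0.55,0],"spin":0},
  {"jaw":1,"translation":[0.03,0.55,0],"spin":0},
  {"jaw":1,"translation":[0.03,0.55,0],"spin":0},
  {"jaw":1,"translation":[0.03,0.55,0],"spin":0},
  {"jaw":1,"translation":[0.02,0.55,-0.2],"spin":0},
  {"jaw":1,"translation":[0.01,0.2,-0.3],"spin":0},
  {"jaw":1,"translation":[0,0,-0.3],"spin":0},
])

```text
time_s: 22.57
tool_pos: [502.9, -18.4, -17.4]
orientation: [0.0, 0.727, 0.687, 0.0]
wrist_force: [-0.1, -0.3, -0.3]
grip_width: 0.638
grasp_force: 63.0
```

```bash
python3 -c "
from h import *
cup(); prof()"
```

```text
t 22.5667 pos [502.9 -18.4 -17.4] yaw -3.3 F [-0.1 -0.3 -0.3] M [ 0.    0.02 -0.  ] w 0.638 g 63.0
cup n 280 x [446. 532.] y [-37.  12.] z [ -3. 316.]
wrist [(-6, 23, 41), (0, 19, 52), (6, 17, 55), (12, 13, 20), (18, 10, 16), (24, 6, 14), (30, 3, 9), (36, 4, 17), (42, 11, 28), (48, 22, 40), (54, 32, 52), (60, 44, 55)]
top []
side [(-18, 26, 34), (-12, 20, 46), (-6, 28, 55), (0, 44, 55), (6, 47, 54)]
```

send_rows([
  {"jaw":1,"translation":[0,-0.03,-0.04],"spin":0},
  {"jaw":1,"translation":[0,-0.05,-0.035],"spin":0},
  {"jaw":1,"translation":[0,-0.05,-0.035],"spin":0},
  {"jaw":1,"translation":[0,-0.05,-0.035],"spin":0},
  {"jaw":1,"translation":[0,-0.05,-0.035],"spin":0},
  {"jaw":1,"translation":[0,-0.05,-0.035],"spin":0},
  {"jaw":1,"translation":[0,-0.05,-0.035],"spin":0},
  {"jaw":1,"translation":[0,-0.04,-0.035],"spin":0},
  {"jaw":1,"translation":[0,-0.03,-0.035],"spin":0},
  {"jaw":1,"translation":[0,0,0],"spin":0},
])

```text
time_s: 23.6
tool_pos: [503.6, -25.6, -22.6]
orientation: [-0.003, 0.727, 0.687, 0.006]
wrist_force: [-9.3, 19.9, 39.9]
grip_width: 0.631
grasp_force: 61.6
```

```bash
python3 -c "
from h import *
cup(); prof()"
```

```text
t 23.6 pos [503.6 -25.6 -22.6] yaw -3.2 F [-9.3 19.9 39.9] M [5.62 1.89 0.36] w 0.631 g 61.6
cup n 280 x [442. 534.] y [-48.  -1.] z [ -2. 268.]
wrist [(-6, 19, 41), (0, 17, 52), (6, 14, 52), (12, 11, 17), (18, 8, 15), (24, 6, 12), (30, 3, 9), (36, 3, 15), (42, 8, 28), (48, 21, 42), (54, 34, 52), (60, 48, 52)]
top []
side [(-12, 14, 46), (-6, 17, 51), (0, 25, 52)]
```

send_rows([
  {"jaw":0.42,"translation":[0,0,0.03],"spin":0},
  {"jaw":0.4,"translation":[0,0,0.03],"spin":0},
  {"jaw":0.39,"translation":[0,0,0],"spin":0},
  {"jaw":0.385,"translation":[0,0,0],"spin":0},
  {"jaw":0.38,"translation":[0,0,0],"spin":0},
  {"jaw":0.38,"translation":[0,0,0],"spin":0},
  {"jaw":0.375,"translation":[0,0,0],"spin":0},
  {"jaw":0.375,"translation":[0,0,0],"spin":0},
  {"jaw":0.37,"translation":[0,0,0],"spin":0},
  {"jaw":0.37,"translation":[0,0,0],"spin":0},
])

```text
time_s: 24.63
tool_pos: [504.8, -29.0, -21.9]
orientation: [-0.0, 0.727, 0.686, 0.004]
wrist_force: [-3.1, 9.6, 23.2]
grip_width: 0.635
grasp_force: 62.7
```

```bash
python3 -c "
from h import *
cup(); prof()"
```

```text
t 24.6333 pos [504.8 -29.  -21.9] yaw -3.3 F [-3.1  9.6 23.2] M [2.86 0.77 0.12] w 0.635 g 62.7
cup n 268 x [441. 534.] y [-55.  -8.] z [ -2. 289.]
wrist [(-6, 20, 40), (0, 18, 53), (6, 14, 53), (12, 11, 17), (18, 9, 15), (24, 6, 12), (30, 4, 10), (36, 3, 15), (42, 8, 28), (48, 21, 42), (54, 34, 52), (60, 47, 53)]
top []
side [(-12, 17, 50), (-6, 20, 52), (0, 17, 52)]
```

send_rows([
  {"jaw":0.366,"translation":[0,0,0.02],"spin":0},
  {"jaw":0.364,"translation":[0,0,0.02],"spin":0},
  {"jaw":0.362,"translation":[0,0,0],"spin":0},
  {"jaw":0.36,"translation":[0,0,0],"spin":0},
  {"jaw":0.358,"translation":[0,0,0],"spin":0},
  {"jaw":0.356,"translation":[0,0,0],"spin":0},
  {"jaw":0.354,"translation":[0,0,0],"spin":0},
  {"jaw":0.352,"translation":[0,0,0],"spin":0},
  {"jaw":0.35,"translation":[0,0,0],"spin":0},
  {"jaw":0.35,"translation":[0,0,0],"spin":0},
])

```text
time_s: 25.67
tool_pos: [504.8, -30.9, -21.9]
orientation: [0.001, 0.728, 0.686, 0.002]
wrist_force: [-0.0, 3.3, 10.8]
grip_width: 0.651
grasp_force: 19.4
```

```bash
python3 -c "
from h import *
cup(); prof()"
```

```text
t 25.6667 pos [504.8 -30.9 -21.9] yaw -3.4 F [-0.   3.3 10.8] M [1.19 0.08 0.04] w 0.651 g 19.4
cup n 286 x [440. 554.] y [-55.  -9.] z [ -2. 303.]
wrist [(-6, 21, 40), (0, 18, 52), (6, 15, 53), (12, 12, 18), (18, 10, 16), (24, 7, 13), (30, 4, 10), (36, 3, 15), (42, 8, 27), (48, 20, 41), (54, 33, 53), (60, 46, 53)]
top []
side [(-12, 15, 39), (-6, 21, 48), (0, 35, 52)]
```

Grip force is down to 19 N, so the cup should pivot easily. I'm pressing it down gently.

send_rows([
  {"jaw":0.35,"translation":[0,-0.04,-0.02],"spin":0},
  {"jaw":0.35,"translation":[0,-0.04,-0.02],"spin":0},
  {"jaw":0.35,"translation":[0,-0.04,-0.02],"spin":0},
  {"jaw":0.35,"translation":[0,-0.04,-0.02],"spin":0},
  {"jaw":0.35,"translation":[0,-0.04,-0.02],"spin":0},
  {"jaw":0.35,"translation":[0,-0.03,-0.02],"spin":0},
  {"jaw":0.35,"translation":[0,-0.03,-0.02],"spin":0},
  {"jaw":0.35,"translation":[0,-0.03,-0.02],"spin":0},
  {"jaw":0.35,"translation":[0,0,0],"spin":0},
  {"jaw":0.35,"translation":[0,0,0],"spin":0},
])

```text
time_s: 26.7
tool_pos: [502.6, -40.4, -28.7]
orientation: [-0.0, 0.728, 0.686, -0.0]
wrist_force: [0.2, -1.2, -0.1]
grip_width: 0.652
grasp_force: 0.0
```

```bash
python3 -c "
from h import *
cup(); prof()"
```

```text
t 26.7 pos [502.6 -40.4 -28.7] yaw -3.4 F [ 0.2 -1.2 -0.1] M [-0.1  0.  -0. ] w 0.652 g 0.0
cup n 241 x [439. 538.] y [-71. -25.] z [  2. 314.]
wrist [(0, 19, 37), (6, 16, 46), (12, 14, 46), (18, 12, 17), (24, 10, 15), (30, 8, 13), (36, 5, 10), (42, 3, 13), (48, 6, 30), (54, 18, 45), (60, 34, 46)]
top []
side [(-6, 12, 41), (0, 12, 45), (6, 38, 46)]
```

send_rows([
  {"jaw":0.345,"translation":[0,0,0],"spin":0},
  {"jaw":0.34,"translation":[0,0,0],"spin":0},
  {"jaw":0.335,"translation":[0,0,0],"spin":0},
  {"jaw":0.33,"translation":[0,0,0],"spin":0},
  {"jaw":0.325,"translation":[0,0,0],"spin":0},
  {"jaw":0.32,"translation":[0,0,0],"spin":0},
  {"jaw":0.31,"translation":[0,0,0],"spin":0},
  {"jaw":0.3,"translation":[0,0,0],"spin":0},
  {"jaw":0.28,"translation":[0,0,0],"spin":0},
  {"jaw":0.26,"translation":[0,0,0],"spin":0},
])

```text
time_s: 27.73
tool_pos: [502.8, -40.2, -28.4]
orientation: [0.0, 0.728, 0.686, 0.0]
wrist_force: [-0.2, -0.4, 0.6]
grip_width: 0.743
grasp_force: 0.0
```

```bash
python3 -c "
from h import *
cup(); prof()"
```

```text
t 27.7333 pos [502.8 -40.2 -28.4] yaw -3.4 F [-0.2 -0.4  0.6] M [-0.04 -0.   -0.01] w 0.743 g 0.0
cup n 243 x [439. 550.] y [-63. -28.] z [  7. 316.]
wrist [(0, 18, 38), (6, 16, 46), (12, 14, 46), (18, 12, 17), (24, 10, 15), (30, 7, 12), (36, 5, 11), (42, 4, 13), (48, 6, 29), (54, 18, 46), (60, 34, 46)]
top []
side [(-6, 13, 37), (0, 10, 46), (6, 33, 45)]
```

```bash
python3 - <<'E'
from h import *
p=get_image("wrist"); q=get_image("side")
a=cv2.resize(p["color"][100:420,100:460],(450,400)); b=cv2.resize(q["color"][170:270,235:322],(348,400),interpolation=cv2.INTER_CUBIC)
cv2.imwrite("pics/s6.png",np.hstack([a,b])[:,:,::-1])
E
```

```text
(no output)
```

View pics/s6.png

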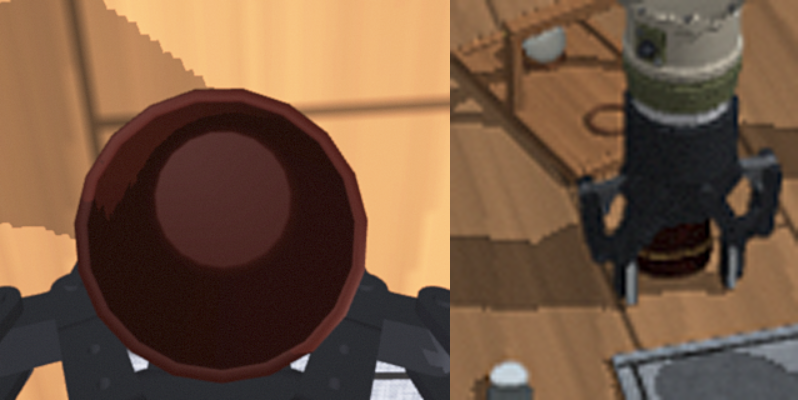

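The picture shows the cup mouth up and leaning, with its rim against the gripper body's near face. If I ease the gripper away towards -y, the cup should settle upright gently.

send_rows([
  {"jaw":0.25,"translation":[0,-0.08,0],"spin":0},
  {"jaw":0.25,"translation":[0,-0.08,0],"spin":0},
  {"jaw":0.25,"translation":[0,-0.08,0],"spin":0},
  {"jaw":0.25,"translation":[0,-0.08,0],"spin":0},
  {"jaw":0.25,"translation":[0,-0.08,0],"spin":0},
  {"jaw":0.25,"translation":[0,-0.08,0],"spin":0},
  {"jaw":0.25,"translation":[0,-0.08,0],"spin":0},
  {"jaw":0.25,"translation":[0,-0.08,0],"spin":0},
  {"jaw":0.25,"translation":[0,-0.08,0],"spin":0},
  {"jaw":0.25,"translation":[0,-0.08,0],"spin":0},
])

```text
time_s: 28.87
tool_pos: [502.8, -64.4, -28.4]
orientation: [0.0, 0.728, 0.686, 0.0]
wrist_force: [-1.4, -0.2, -1.1]
grip_width: 0.75
grasp_force: 0.0
```

```bash
python3 - <<'E'
from h import *
st(); 
p=get_image("wrist"); c=cloud(p); r=p["color"].astype(int)
m=(p["depth"]>0)&(abs(c[...,0]-503)<12)&(c[...,1]>-60)&(c[...,1]<50)&(c[...,2]>1)&(c[...,2]<100)&(r[...,1]<75)&(r[...,0]>r[...,2]+5)
k=c[m]
print([(y,int(a[:,2].min()),int(a[:,2].max())) for y in range(-58,50,6) for a in [k[abs(k[:,1]-y)<3]] if len(a)>4])
E
```

```text
t 28.8667 pos [502.8 -64.4 -28.4] yaw -3.4 F [-1.4 -0.2 -1.1] M [ 0.04 -0.01  0.01] w 0.75 g 0.0
[(-52, 65, 67), (-46, 4, 68), (-40, 3, 67), (-34, 3, 7), (-28, 3, 7), (-22, 4, 7), (-16, 3, 7), (-10, 3, 7), (2, 23, 68), (8, 1, 68)]
```

The cup stands upright: rim z 67 all round, inner floor flat at z about 5, centre (503,-21). Now for the tray handle.

send_rows([
  {"jaw":0.25,"translation":[0,0,0.3],"spin":0},
  {"jaw":0.25,"translation":[0,0,0.9],"spin":0},
  {"jaw":0.25,"translation":[0,0,1],"spin":0},
  {"jaw":0.25,"translation":[0,0,1],"spin":0},
  {"jaw":0.25,"translation":[0,0,1],"spin":0},
  {"jaw":0.25,"translation":[0,0,1],"spin":0},
  {"jaw":0.25,"translation":[-0.014,0.4,0.2],"spin":1},
  {"jaw":0.25,"translation":[-0.014,0.4,0],"spin":1},
  {"jaw":0.25,"translation":[-0.014,0.4,0],"spin":1},
  {"jaw":0.25,"translation":[-0.014,0.4,0],"spin":1},
])

```text
time_s: 29.75
tool_pos: [501.3, -15.7, 134.9]
orientation: [0.001, 0.608, 0.794, 0.0]
wrist_force: [-0.9, -0.1, -0.4]
grip_width: 0.753
grasp_force: 0.0
```

send_rows([
  {"jaw":0.4,"translation":[-0.014,0.36,0],"spin":1},
  {"jaw":0.4,"translation":[-0.014,0.36,0],"spin":1},
  {"jaw":0.4,"translation":[-0.014,0.36,0],"spin":1},
  {"jaw":0.4,"translation":[-0.014,0.36,0],"spin":1},
  {"jaw":0.4,"translation":[-0.014,0.36,0],"spin":1},
  {"jaw":0.4,"translation":[-0.014,0.36,0],"spin":1},
  {"jaw":0.4,"translation":[-0.014,0.36,0],"spin":1},
  {"jaw":0.4,"translation":[-0.014,0.36,0],"spin":1},
  {"jaw":0.4,"translation":[-0.014,0.36,0],"spin":1},
  {"jaw":0.4,"translation":[-0.014,0.36,0],"spin":1},
])

```text
time_s: 30.58
tool_pos: [496.7, 92.5, 134.4]
orientation: [0.0, 0.25, 0.968, 0.0]
wrist_force: [-0.1, 1.1, -0.1]
grip_width: 0.599
grasp_force: 0.0
```

send_rows([
  {"jaw":0.4,"translation":[-0.014,0.36,0],"spin":1},
  {"jaw":0.4,"translation":[-0.014,0.36,0],"spin":1},
  {"jaw":0.4,"translation":[-0.014,0.36,0],"spin":1},
  {"jaw":0.4,"translation":[-0.014,0.36,0],"spin":1},
  {"jaw":0.4,"translation":[-0.014,0.36,0],"spin":1},
  {"jaw":0.4,"translation":[-0.014,0.36,0],"spin":1},
  {"jaw":0.4,"translation":[-0.014,0.36,0],"spin":1},
  {"jaw":0.4,"translation":[-0.014,0.36,0],"spin":1},
  {"jaw":0.4,"translation":[-0.014,0.36,0],"spin":1},
  {"jaw":0.4,"translation":[-0.014,0.36,0],"spin":1},
])

```text
time_s: 31.42
tool_pos: [492.5, 200.5, 134.4]
orientation: [0.0, -0.146, 0.989, 0.0]
wrist_force: [0.2, -0.7, 0.8]
grip_width: 0.599
grasp_force: 0.0
```

```bash
python3 - <<'E'
from h import *
s=st(); print(s["q"].round(2))
for n in ("wrist","top"):
    p=get_image(n); c=cloud(p); X,Y,Z=c[...,0],c[...,1],c[...,2]; r=p["color"].astype(int)
    b=c[(p["depth"]>0)&(Z>84)&(Z<98)&(X>410)&(X<570)&(Y<240)&(Y>150)&(r[...,0]>r[...,2]+25)]
    if len(b): print(n,len(b),cv2.minAreaRect(b[:,:2].astype(np.float32)),np.median(b[:,2]))
    k=c[(p["depth"]>0)&(np.hypot(X-480,Y-246)<35)&(Z>30)&(Z<48)&(r.min(-1)>110)]
    if len(k): print(" ball",len(k),np.median(k,0),k[:,2].max())
    for z,nm in ((67,"cup"),):
        k=c[(p["depth"]>0)&(np.hypot(X-503,Y+21)<45)&(Z>40)&(Z<75)]
        if len(k): print(" cup",len(k),cv2.minEnclosingCircle(k[k[:,2]>60][:,:2].astype(np.float32)),k[:,2].max())
E
```

```text
t 31.4167 pos [492.5 200.5 134.4] yaw 106.8 F [ 0.2 -0.7  0.8] M [ 0.01 -0.03  0.02] w 0.599 g 0.0
[ 0.24  0.26 -0.2   1.11  0.   -0.06]
wrist 3164 ((494.0215148925781, 197.83303833007812), (120.27458190917969, 13.983924865722656), 17.486591339111328) 92.3408892375407
 ball 1042 [478.51133498 244.1213184   39.14044116] 44.768622412661216
 cup 1889 ((503.64581298828125, -5.162749290466309), 23.15240478515625) 68.92752504221724
top 131 ((472.6797180175781, 191.96734619140625), (76.7691650390625, 14.214303970336914), 16.803483963012695) 91.24750924265959
 ball 16 [484.49303175 237.21356644  38.669171  ] 46.28389396403213
 cup 114 ((503.1897277832031, -21.995407104492188), 28.505325317382812) 70.91887469691574
```

send_rows([
  {"jaw":0.5,"translation":[0.05,-0.08,-0.3],"spin":0.1},
  {"jaw":0.5,"translation":[0,0,-0.4],"spin":0},
  {"jaw":0.5,"translation":[0,0,-0.4],"spin":0},
  {"jaw":0.5,"translation":[0,0,-0.4],"spin":0},
  {"jaw":0.5,"translation":[0,0,-0.4],"spin":0},
  {"jaw":0.5,"translation":[0,0,-0.4],"spin":0},
  {"jaw":0.5,"translation":[0,0,-0.4],"spin":0},
  {"jaw":0.5,"translation":[0,0,-0.35],"spin":0},
  {"jaw":0.55,"translation":[0,0,0],"spin":0},
  {"jaw":0.6,"translation":[0,0,0],"spin":0},
])

```text
time_s: 32.35
tool_pos: [493.6, 196.7, 41.5]
orientation: [-0.001, -0.148, 0.989, -0.0]
wrist_force: [1.3, -0.5, 0.6]
grip_width: 0.398
grasp_force: 0.0
```

send_rows([
  {"jaw":0.65,"translation":[0,0,0],"spin":0},
  {"jaw":0.7,"translation":[0,0,0],"spin":0},
  {"jaw":0.73,"translation":[0,0,0],"spin":0},
  {"jaw":0.76,"translation":[0,0,0],"spin":0},
  {"jaw":0.79,"translation":[0,0,0],"spin":0},
  {"jaw":0.82,"translation":[0,0,0],"spin":0},
  {"jaw":0.86,"translation":[0,0,0],"spin":0},
  {"jaw":1,"translation":[0,0,0],"spin":0},
  {"jaw":1,"translation":[0,0,0],"spin":0},
  {"jaw":1,"translation":[0,0,0],"spin":0},
])

```text
time_s: 33.18
tool_pos: [494.5, 197.4, 42.6]
orientation: [0.0, -0.148, 0.989, -0.0]
wrist_force: [-1.3, -1.2, 5.9]
grip_width: 0.15
grasp_force: 59.1
```

send_rows([
  {"jaw":1,"translation":[0,0,0.1],"spin":0},
  {"jaw":1,"translation":[0,0,0.2],"spin":0},
  {"jaw":1,"translation":[0,0,0.3],"spin":0},
  {"jaw":1,"translation":[0,0,0.4],"spin":0},
  {"jaw":1,"translation":[0,0,0.5],"spin":0},
  {"jaw":1,"translation":[0,0,0.5],"spin":0},
  {"jaw":1,"translation":[0,0,0.5],"spin":0},
  {"jaw":1,"translation":[0,0,0.4],"spin":0},
  {"jaw":1,"translation":[0,0,0.3],"spin":0},
  {"jaw":1,"translation":[0,0,0.15],"spin":0},
])

```text
time_s: 34.02
tool_pos: [494.8, 197.6, 144.2]
orientation: [0.001, -0.148, 0.989, 0.0]
wrist_force: [0.5, -1.2, -4.6]
grip_width: 0.151
grasp_force: 58.7
```

```bash
cat >> h.py <<'E'
def tray():
    s=st(); t=s["tool_pos"]; zb=t[2]-42
    for n in ("side","top","wrist"):
        p=get_image(n); c=cloud(p); X,Y,Z=c[...,0],c[...,1],c[...,2]; r=p["color"].astype(int)
        near=(p["depth"]>0)&(np.hypot(X-t[0],Y-t[1])<125)
        f=c[near&(Z>zb-14)&(Z<zb+24)&(r[...,0]>r[...,2]+30)&(r[...,0]<240)]
        if len(f)>100:
            A=np.c_[f[:,:2]-t[:2],np.ones(len(f))]; k=np.linalg.lstsq(A,f[:,2],rcond=None)[0]; print(n,len(f),"floor slope deg",np.degrees(k[:2]).round(1),"z",k[2].round(1))
        g=near&(Z>zb+14)&(Z<zb+55)&(r.min(-1)>100)&(r.max(-1)-r.min(-1)<50)
        if g.sum()>4: k=c[g]; print("  ball",len(k),np.median(k,0).round(1))
        print("  ",[(np.round(d["position"]),round(d["confidence"],2)) for d in look_for(p,"ball")[:2]])
E
python3 -c "
from h import *
tray()"
```

```text
t 34.0167 pos [494.8 197.6 144.2] yaw 107.1 F [ 0.5 -1.2 -4.6] M [-0.03 -0.03 -0.03] w 0.151 g 58.7
side 1401 floor slope deg [ 0.1 -0. ] z 107.7
  ball 70 [481.8 232.3 130. ]
   [(array([257., 152.]), 0.57)]
top 1229 floor slope deg [ 0.1 -1.2] z 109.6
   []
wrist 38588 floor slope deg [-0.4 -0.1] z 109.5
  ball 2447 [476.6 241.9 137.7]
   [(array([357., 247.]), 0.69)]
```

The tray is level (slope under 0.5°) and the ball is in its pocket. I'm carrying it over the pad, turning it about 92° on the way so the handle and gripper stay clear of the lamp head.

send_rows([
  {"jaw":1,"translation":[-0.022,-0.1,0],"spin":-0.2},
  {"jaw":1,"translation":[-0.022,-0.2,0],"spin":-0.4},
  {"jaw":1,"translation":[-0.022,-0.3,0],"spin":-0.6},
  {"jaw":1,"translation":[-0.022,-0.4,0],"spin":-0.7},
  {"jaw":1,"translation":[-0.022,-0.5,0],"spin":-0.7},
  {"jaw":1,"translation":[-0.022,-0.55,0],"spin":-0.7},
  {"jaw":1,"translation":[-0.022,-0.55,0],"spin":-0.7},
  {"jaw":1,"translation":[-0.022,-0.55,0],"spin":-0.7},
  {"jaw":1,"translation":[-0.022,-0.55,0],"spin":-0.7},
  {"jaw":1,"translation":[-0.022,-0.55,0],"spin":-0.7},
])

```text
time_s: 35.15
tool_pos: [487.2, 68.7, 142.4]
orientation: [-0.0, 0.097, 0.995, -0.0]
wrist_force: [0.7, 0.4, -4.0]
grip_width: 0.152
grasp_force: 58.6
```

send_rows([
  {"jaw":1,"translation":[-0.022,-0.55,0],"spin":-0.75},
  {"jaw":1,"translation":[-0.022,-0.55,0],"spin":-0.75},
  {"jaw":1,"translation":[-0.022,-0.55,0],"spin":-0.75},
  {"jaw":1,"translation":[-0.022,-0.55,0],"spin":-0.75},
  {"jaw":1,"translation":[-0.022,-0.55,0],"spin":-0.75},
  {"jaw":1,"translation":[-0.022,-0.55,0],"spin":-0.75},
  {"jaw":1,"translation":[-0.022,-0.55,0],"spin":-0.75},
  {"jaw":1,"translation":[-0.022,-0.55,0],"spin":-0.75},
  {"jaw":1,"translation":[-0.022,-0.55,0],"spin":-0.75},
  {"jaw":1,"translation":[-0.022,-0.55,0],"spin":-0.75},
])

```text
time_s: 35.98
tool_pos: [480.4, -96.3, 142.4]
orientation: [-0.0, 0.387, 0.922, -0.0]
wrist_force: [-1.0, -0.9, -3.9]
grip_width: 0.149
grasp_force: 58.6
```

send_rows([
  {"jaw":1,"translation":[-0.022,-0.55,0],"spin":-0.75},
  {"jaw":1,"translation":[-0.022,-0.55,-0.02],"spin":-0.75},
  {"jaw":1,"translation":[-0.022,-0.55,-0.03],"spin":-0.75},
  {"jaw":1,"translation":[-0.022,-0.55,-0.04],"spin":-0.75},
  {"jaw":1,"translation":[-0.022,-0.5,-0.04],"spin":-0.75},
  {"jaw":1,"translation":[-0.022,-0.5,-0.04],"spin":-0.75},
  {"jaw":1,"translation":[-0.022,-0.45,-0.04],"spin":-0.75},
  {"jaw":1,"translation":[-0.022,-0.4,-0.03],"spin":-0.6},
  {"jaw":1,"translation":[-0.022,-0.25,-0.02],"spin":-0.4},
  {"jaw":1,"translation":[-0.022,-0.15,-0.01],"spin":-0.2},
])

```text
time_s: 36.82
tool_pos: [473.9, -229.6, 134.2]
orientation: [-0.0, 0.609, 0.793, -0.0]
wrist_force: [0.7, -1.2, -4.1]
grip_width: 0.15
grasp_force: 58.6
```

```bash
python3 - <<'E'
from h import *
tray()
p=get_image("top"); c=cloud(p); X,Y,Z=c[...,0],c[...,1],c[...,2]
for d in look_for(p,"ball")[:3]: u,v=d["position"]; print("ball top",d["confidence"],w(p,u,v),w(p,u,v,z=120))
for nm,a in (("cup",(503,-21)),("tall",(690,70)),("bangle",(633,-77)),("loupe",(362,-123)),("weight",(349,98))):
    k=c[(np.hypot(X-a[0],Y-a[1])<45)&(Z>6)&(Z<80)]; print(nm,len(k),k.mean(0).round(0) if len(k) else 0)
hsv=cv2.cvtColor(p["color"],cv2.COLOR_RGB2HSV)
q=get_image("side"); cs=cloud(q); h2=cv2.cvtColor(q["color"],cv2.COLOR_RGB2HSV)
g=(q["depth"]>0)&(h2[...,1]<60)&(cs[...,2]>3)&(cs[...,2]<9)&(cs[...,0]>400)&(cs[...,0]<650)&(cs[...,1]<-70)&(cs[...,1]>-360)
print(g.sum(),cv2.minAreaRect(cs[g][:,:2].astype(np.float32)))
E
```

```text
t 36.8167 pos [ 473.9 -229.6  134.2] yaw 14.9 F [ 0.7 -1.2 -4.1] M [ 0.02 -0.   -0.05] w 0.15 g 58.6
side 2762 floor slope deg [ 0.1 -0.1] z 98.4
  ball 101 [ 525.4 -231.9  127.1]
   [(array([286., 237.]), 0.39), (array([304., 264.]), 0.16)]
top 289 floor slope deg [2.8 3.4] z 95.7
   [(array([331., 186.]), 0.47)]
wrist 38415 floor slope deg [-0.1  0.4] z 101.9
  ball 2467 [ 516.6 -212.7  129.9]
   [(array([351., 249.]), 0.65)]
cup 254 [506. -22.  35.]
tall 239 [687.  68.  40.]
bangle 122 [634. -77.  10.]
loupe 0 0
weight 89 [348. 105.  27.]
1740 ((534.2718505859375, -203.57015991210938), (292.64801025390625, 186.2341766357422), 79.57125091552734)
```

The ball is computed at (522,-217) against the pad centre (523,-216). The tray underside is about 86 mm above the pad and level, and the other goods that show are where they were (the loupe is hidden under the arm). I'll let it settle, then hand in.

send_rows([
  {"jaw":1,"translation":[0,0,0],"spin":0},
  {"jaw":1,"translation":[0,0,0],"spin":0},
  {"jaw":1,"translation":[0,0,0],"spin":0},
  {"jaw":1,"translation":[0,0,0],"spin":0},
  {"jaw":1,"translation":[0,0,0],"spin":0},
  {"jaw":1,"translation":[0,0,0],"spin":0},
  {"jaw":1,"translation":[0,0,0],"spin":0},
  {"jaw":1,"translation":[0,0,0],"spin":0},
  {"jaw":1,"translation":[0,0,0],"spin":0},
  {"jaw":1,"translation":[0,0,0],"spin":0},
])

```text
time_s: 38.1
tool_pos: [474.5, -228.6, 134.5]
orientation: [0.0, 0.608, 0.794, 0.0]
wrist_force: [0.6, -0.0, -4.6]
grip_width: 0.151
grasp_force: 58.6
```

```bash
python3 -c "
from h import *
st(); print(close_job())"
```

```text
t 38.1 pos [ 474.5 -228.6  134.5] yaw 15.1 F [ 0.6 -0.  -4.6] M [ 0.    0.07 -0.  ] w 0.151 g 58.6
the job is handed in; nothing more can be done
None
```

I handed the job in at 38 s: the cup stands mouth up on the bare planks, and the tray is held level about 86 mm above the pad with the ball over its middle. My first grasp closed on top of the cup and pressed it about 13 mm sideways on the tray, and I used the pad's fixed edge to turn the cup over.

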